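Clamp the sanding batch and set the extractor

TASK

Get the batch ready for sanding: stand the two to four big wooden blocks that lie close round the vise (not the small cubes, nor anything at the back of the bench) in one straight single row along the middle of the vise bed between the jaws, then squeeze the vise's quick-release lever against its fixed grip, slide the moving jaw up to the row until the row is closed up against the fixed jaw, and let the lever go. Screw the vise tight with the star wheel, half a turn clockwise beyond where the jaw meets the row, and then set the run-time dial on the dust extractor's box to one click above zero for each block in the vise. Leave the small cubes where they are.

Things in the scene. Friction and masses are not known exactly. Their poses are not given: they have to be found in the camera images.
- blank_a: Big sawn wooden block, 43 x 45 x 43 mm (x, y, z), one of two to four to be clamped (absent ones have no pose); origin at the centre of its underside as it starts, z up, x and y square to its sides; turned anyhow. Any of its faces may be down when clamped.
- blank_b: Big sawn wooden block, 42 x 41 x 42 mm (x, y, z), one of two to four to be clamped (absent ones have no pose); origin at the centre of its underside as it starts, z up, x and y square to its sides; turned anyhow. Any of its faces may be down when clamped.
- blank_c: Big sawn wooden block, 43 x 45 x 43 mm (x, y, z), one of two to four to be clamped (absent ones have no pose); origin at the centre of its underside as it starts, z up, x and y square to its sides; turned anyhow. Any of its faces may be down when clamped.
- blank_d: Big sawn wooden block, 42 x 41 x 42 mm (x, y, z), one of two to four to be clamped (absent ones have no pose); origin at the centre of its underside as it starts, z up, x and y square to its sides; turned anyhow. Any of its faces may be down when clamped.
- cube_a: Small sawn wooden cube, 28 x 29 x 29 mm, a bystander to be left alone; origin at the centre of its underside.
- cube_b: Small sawn wooden cube, 27 x 28 x 28 mm, a bystander to be left alone; origin at the centre of its underside.
- cube_c: Small sawn wooden cube, 31 x 29 x 31 mm, a bystander to be left alone; origin at the centre of its underside.
- vise: Quick-release vise on a plywood foot 130 mm (x) by 400 mm (y -260 to 140 mm), screwed down. Origin on the bench top, z up; y runs along the jaws' travel, from the moving to the fixed jaw. Bed: two wooden rails with a toothed rack in the 20 mm slot between them, 84 mm wide, top 40 mm above the bench. Jaws 90 mm wide, tops 84 mm above the bench.
- bed (a point): Point on the centre line of the bed's top surface, 40 mm straight above the vise's origin and 100 mm short of the fixed jaw's face; same axes as the vise.
- fixed_face (a point): Foot of the fixed jaw's face, at the bed's top on its centre line; the row builds up from here towards -y of the vise.
- moving_face (a point): Foot of the moving jaw's face at the bed's top on its centre line; moves with the jaw; same axes as the vise. The jaw's carriage with lever, grip and wheel lies behind it, towards -y.
- release (a joint): Quick-release lever (rad): about -0.07 when let go, 0.2 fully squeezed towards the fixed grip; a spring returns it. The carriage is free to slide from about 0.1 up. It takes 4 to 8 N at its pad.
- squeeze_grip (a point): On the carriage, 58 mm behind (-y) the jaw's face (screw back), 78 mm above the bed's top; vise axes. Squeeze lever and fixed grip together here from above, fingers closing along the vise's x: fixed grip's outer face 24 mm to -x of this point, lever's 28 mm to +x free, about 15 mm squeezed. Both are upright plates 24 mm wide (y), tops about 11 mm higher.
- wheel (a joint): Star wheel of the vise's screw (rad), axis along the vise's y. Grows as it turns clockwise seen from the wheel's end (its top goes to the vise's +x), closing the jaw 16 mm a turn while the lever is free. Starts within 0.3 of 0, range -0.6 to 9.5, stays where left, takes about 3 N at a ball, up to 6 N when tight. At value 0 one of the four spokes stands straight up.
- wheel_axis (a point): Centre of the star wheel on its axis, 72 mm above the bench, 122 mm behind the jaw's face (screw back); rides on the carriage; vise axes. Four spokes 90 degrees apart in the plane square to the vise's y, each with a wooden ball of 18 mm diameter centred 52 mm from the axis. Pinch an upper ball from above, fingers closing along the vise's y, and lead it round its arc.
- control_box: Grey control box of the dust extractor, 150 x 130 x 55 mm, fixed to the bench; origin at the centre of its underside; carries the run-time dial in the middle of its top.
- dial (a joint): Run-time dial (rad), axis upright, growing clockwise seen from above. Nine clicks (spring detents) 20 degrees (0.349 rad) apart, from zero at 0 (long white tick, end stop) to the eighth at 2.793 (end stop). Starts at the sixth, seventh or eighth click, left from the last batch. About 0.12 N m turns it over a click; let go, it settles in the nearest one.
- dial_grip (a point): On the dial's axis at grip height, 77 mm above the bench. The grip is an upright bar 12 mm thick, 50 mm long, 65 to 88 mm above the bench. Seen from above its long axis with the white pointer points 80 degrees to the left of the box's x axis at zero, and 20 degrees further clockwise with each click. The point turns with the dial; at zero its axes are the box's.
- jaw_face: Wooden lining of the moving jaw, 80 mm wide, 43 mm high, 10 mm thick, slightly springy (15 N/mm); moves with the jaw; origin at the foot of its work face on the centre line, vise axes.
- carriage (a joint): Slide of the carriage that carries jaw, lever, grip and wheel (m): 0 fully back, jaw faces 215 mm apart (screw back), growing towards the fixed jaw; greatest value 0.145; starts within 0.015. With the lever squeezed it slides with about 2 N; with the lever free it is locked to the rack wherever it stands (holds at least 35 N), and only the screw still moves the jaw.
- blank_a_mid (a point): Centre of the block blank_a; same axes as the block.
- blank_b_mid (a point): Centre of the block blank_b; same axes as the block.
- blank_c_mid (a point): Centre of the block blank_c; same axes as the block.
- blank_d_mid (a point): Centre of the block blank_d; same axes as the block.
Things that resemble listed ones, but are neither listed nor needed, are in the scene too. What is meant by the control_box is not purple, and is the larger of those in its own colour.

How it is judged:
By the outcome, as a careful person would: the job done as asked, in the order asked, and still so for the second after the job is handed in, with the robot touching nothing.
Of blank_a, blank_b, blank_c, blank_d only 2 to 4 are there at a start; the rules pass over those that are not, and their reading is None.
At some moment in a run one of blank_a, blank_b, blank_c, blank_d may be knocked a few centimetres aside while the robot is not near it.
Once in a run the grip may slacken for a moment while it holds something.
It also fails if it takes over 210 s, if anything falls off the work surface, if the arm or the gripper's body presses on something with over 40 N, if the wrist force passes 120 N, or if a joint passes its speed limit or range.

ROBOT

A 7-joint arm with a two-finger parallel gripper is mounted at the origin on a cart in front of the work surface, level with it; the furniture and walls round the work are solid. World frame = base frame: x ahead of the robot, y to its left, z up, the work surface at z = 0. Lengths are in m, angles in rad, forces in N, time in s.
With the tool pointing down it reaches from about 0.35 to 0.9 m from the base axis. Payload 7.2 kg.
Tool frame: the origin (TCP) lies between the finger pads; the fingertips stand 19 mm ahead of it and the grasp point (between the pads) is the TCP (arm.tip_reach is the distance from the TCP to the fingertips, in m); z points along the fingers, y is the direction in which the jaws open and shut (so a half turn about z gives the same grasp; the last joint's range is limited). The gripper opens to 88 mm and grips with 3 to 60 N. Pads are 20 mm wide; open, the fingers measure 115 mm over their backs; the gripper's body (75 mm by 178 mm) begins 61 mm behind the grasp point.
Start: joints at [1.279, 0.411, -0.013, 1.596, 0.006, 1.134, -0.082], TCP at [0.139, -0.609, 0.242] pointing down, gripper open.
Joint ranges: [-2.95, 2.95], [-0.29, 1.99], [-1.47, 1.44], [0.14, 2.54], [-1.03, 4.17], [0.13, 1.85], [-2.86, 2.86]. Speed limits (rad/s): [2.39, 2.39, 3.01, 3.01, 3.14, 3.14, 3.14].

INTERFACE

Orientations are given as a unit quaternion [x, y, z, w].
In Python, from plant import arm, cams gives the robot as it stands.
- The arm moves only by the shell command python3 -m crank 'ROWS' [FORCE]. ROWS is text: rows parted by semicolons, each of 7 numbers parted by spaces: the shift along the tool's x, y, z in units of 200 mm (1.0 is 200 mm), then the turn, a rotation vector about the tool's x, y, z in units of 0.5 rad (1.0 is 0.5 rad), then the opening, from 0 (shut) to 1 (fully open). A call has 1 to 10 rows; each row is the pose to reach, as a shift and turn from the pose measured when the call began, along the tool's axes at that moment; what a row does not reach only later rows make up. A row lasts 1/10 s, in which the tool goes at most 50 mm and 8.59 degrees, less where a joint would pass 70% of its speed; a pose out of reach is approached as far as the arm can. A call with a number of a shift or a turn outside -1 to 1 is refused whole. A call with a gripper value outside its range is refused whole. The fingers move at their own pace and stop on an object; FORCE is the grip in N (left out, the last holds). Time passes only in rows, so rows that repeat a pose let the fingers close. It gives the time, the measured TCP pose, the force and the opening at its end, in the units of the state.
- arm.sense(): the state, without advancing time (a new reading comes with each control period).
- cams.get_image(name): name is "side" or "top" or "wrist"; returns a dict with "color" (480x640x3 uint8, red, green, blue), "camera_matrix" (3x3 intrinsics, pixels), "dist" ([k1, k2, p1, p2, k3] as OpenCV has them; the pictures are not rectified), "R" (3x3) and "t" (3): a world point X has camera coordinates R X + t; the wrist camera has in their place "mount" (4x4, takes a point from camera to tool coordinates, whose origin is the TCP and whose axes are the flange's). Camera axes: x right, y down, z forward; pixel columns grow to the right and rows downward; lengths in m; the calibration is good to about 2 mm. A picture is of the moment at which its call begins: read the wrist's pose just before it. There is no depth.
- arm.job_done(): hands the job in, once; it reports no verdict.
The state is a dict: "clock": time; "qpos": joint angles; "qd": joint speeds; "joint_torque": joint torques, N m; "tcp_pos": TCP position; "eef_rot": TCP orientation; "wrist_force": force on the tool from outside, world axes, zero at the start; "ft_torque": the same for the moment, N m; "width": opening from 0.0 (shut) to 1.0 (fully open).
Only numpy, scipy, OpenCV 4.12 (cv2) and the standard library are available. Lean on these libraries where they do the work, as an engineer would, in place of code of your own. Each camera call takes 0.05 s, during which the arm holds its last target.

## Working session

There is one attempt and no reset: what is moved stays moved. The work goes in short steps, Python scripts to look and compute and a shell command to move; the robot and the scene stay as the last step left them, time stands still between calls to the robot, and variables do not carry over. Pictures are saved under pics/ and viewed, and the job is handed in when it is done.

```bash
ls; mkdir -p pics
python3 - <<'E'
from plant import arm,cams
import cv2
s=arm.sense()
print(s['clock'],s['tcp_pos'],s['eef_rot'],s['width'],arm.tip_reach)
for n in ['side','top','wrist']:
    im=cams.get_image(n); cv2.imwrite(f'pics/{n}0.png',im['color'][:,:,::-1])
    print(n,im['camera_matrix'].tolist(),im['dist'],[ (k,im[k].tolist() if hasattr(im[k],'tolist') else im[k]) for k in ('R','t','mount') if k in im])
E
```

```text
pics
0.0 [ 0.13857949 -0.60895794  0.24080425] [ 9.93741031e-01  1.11705439e-01 -1.55582691e-04 -7.95873343e-04] 1.0001447569660602 0.019
side [[578.6641301646293, 0.0, 324.78028839506067], [0.0, 578.6641301646293, 247.50448110051553], [0.0, 0.0, 1.0]] [-0.19198913  0.          0.          0.          0.        ] [('R', [[-0.9802342756712055, -0.1974070153246478, -0.013085683014706197], [-0.09792818235741899, 0.5416113001192444, -0.8349055459651193], [0.17190356569751303, -0.8171215759504554, -0.5502376706630734]]), ('t', [0.4810595522791891, 0.13043366046230728, 1.140308913493862])]
top [[598.789383089231, 0.0, 323.5703017857696], [0.0, 598.789383089231, 239.42318529826446], [0.0, 0.0, 1.0]] [-0.08162027  0.          0.          0.          0.        ] [('R', [[0.1130238810886329, -0.9935737810830125, 0.0060616704024807865], [-0.9718931328088932, -0.1118215237645755, -0.20717066689539795], [0.20651716805771386, 0.017523936982716204, -0.9782860373786636]]), ('t', [-0.035370252504998846, 0.5007750199186729, 1.2856315533989673])]
wrist [[338.1456446190747, 0.0, 323.3283741331273], [0.0, 338.1456446190747, 239.05051188597153], [0.0, 0.0, 1.0]] [-0.06436851  0.          0.          0.          0.        ] [('mount', [[0.00030552744010597336, -0.9549826604814526, -0.29666146502831664, 0.08224996318326414], [0.9999989381529841, 0.0007144866975405794, -0.0012701187583542574, 0.0006338159374278396], [0.0014249020614160398, -0.2966607619630928, 0.9549818647312575, -0.14285388390932985], [0.0, 0.0, 0.0, 1.0]])]
```

View pics/top0.png

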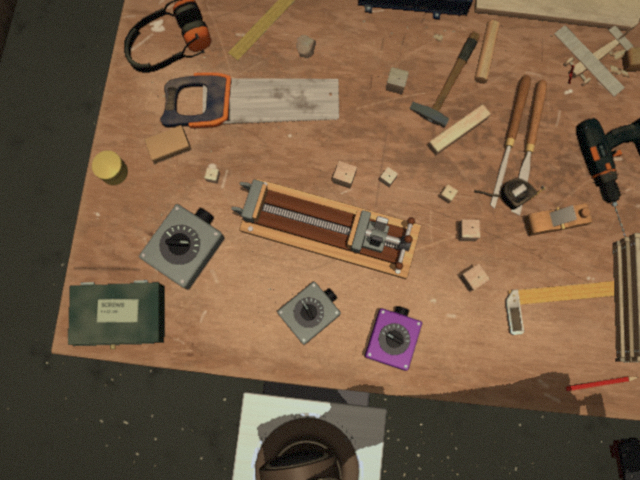

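View pics/side0.png

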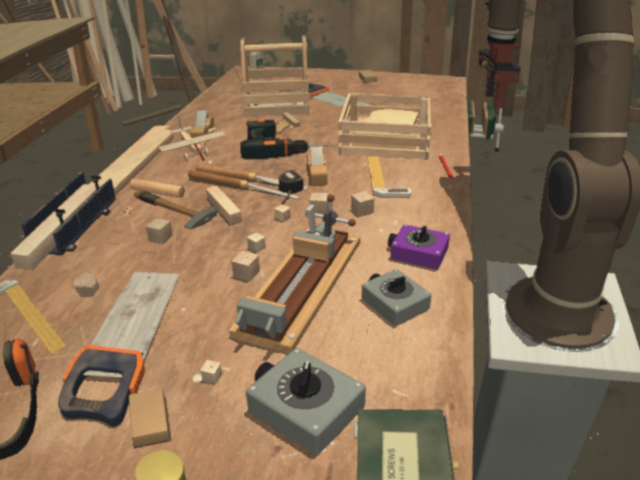

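View pics/wrist0.png

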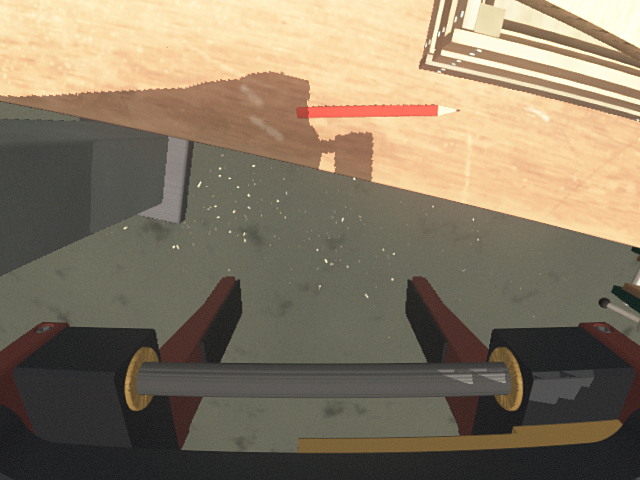

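```bash
cat > h.py <<'E'
import numpy as np,cv2
from plant import arm,cams
from scipy.spatial.transform import Rotation as Ro
from scipy.optimize import least_squares
def cam(n):
    s=arm.sense(); im=cams.get_image(n)
    K,d=np.array(im['camera_matrix']),np.array(im['dist'],float)
    if n=='wrist':
        T=np.eye(4);T[:3,:3]=Ro.from_quat(s['eef_rot']).as_matrix();T[:3,3]=s['tcp_pos']
        C=np.linalg.inv(T@np.array(im['mount']));R,t=C[:3,:3],C[:3,3]
    else: R,t=np.array(im['R']),np.array(im['t'])
    return im['color'],(K,d,R,t)
def proj(c,X):
    K,d,R,t=c
    return cv2.projectPoints(np.asarray(X,float).reshape(-1,3),cv2.Rodrigues(R)[0],t,K,d)[0].reshape(-1,2)
def ray(c,uv,z):
    K,d,R,t=c
    p=cv2.undistortPoints(np.asarray(uv,float).reshape(-1,1,2),K,d).reshape(-1,2)
    o=-R.T@t; D=np.c_[p,np.ones(len(p))]@R
    return o+D*((z-o[2])/D[:,2])[:,None]
def save(img,name,box=None,k=1):
    if box: img=img[box[1]:box[3],box[0]:box[2]]
    img=cv2.resize(img,None,fx=k,fy=k,interpolation=cv2.INTER_CUBIC)
    cv2.imwrite(f'pics/{name}.png',img[:,:,::-1])
def go(p,yaw_y=None):
    """rows value: tcp to p, tool down with tool y along world dir angle yaw_y (mod pi)"""
    s=arm.sense();R0=Ro.from_quat(s['eef_rot']);d=R0.inv().apply(np.array(p)-s['tcp_pos'])/0.2
    if yaw_y is None: rv=np.zeros(3)
    else:
        best=None
        for k in range(2):
            a=yaw_y+k*np.pi; y=np.array([np.cos(a),np.sin(a),0]);z=np.array([0,0,-1.]);x=np.cross(y,z)
            r=(R0.inv()*Ro.from_matrix(np.c_[x,y,z])).as_rotvec()/0.5
            if best is None or np.linalg.norm(r)<np.linalg.norm(best): best=r
        rv=best
    print('rows:',np.round(d,3),np.round(rv,3),'| t',round(s['clock'],2),'tcp',np.round(s['tcp_pos'],4),'w',round(s['width'],3),'q7',round(s['qpos'][6],2))
E
python3 - <<'E'
from h import *
import pickle
a,c=cam('top'); 
pickle.dump((a,c),open('top.pkl','wb'))
save(a,'t1',(220,140,500,300),2.8)
save(a,'t2',(130,190,240,300),5)
a,c=cam('side');pickle.dump((a,c),open('side.pkl','wb'))
save(a,'s1',(200,180,400,360),3.3)
E
```

```text
(no output)
```

View pics/t1.png

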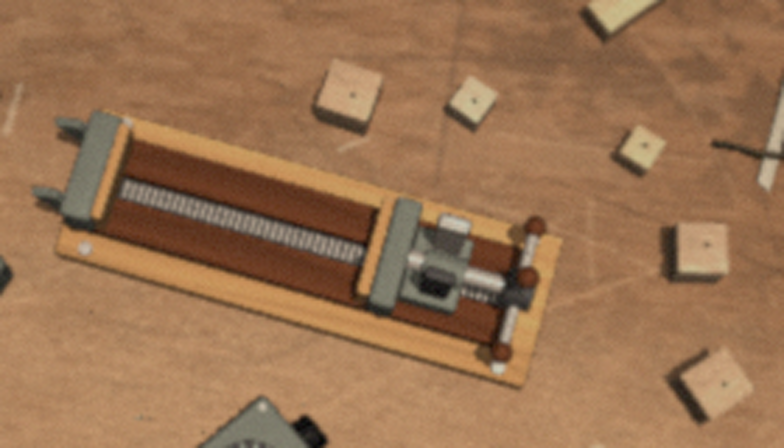

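View pics/t2.png

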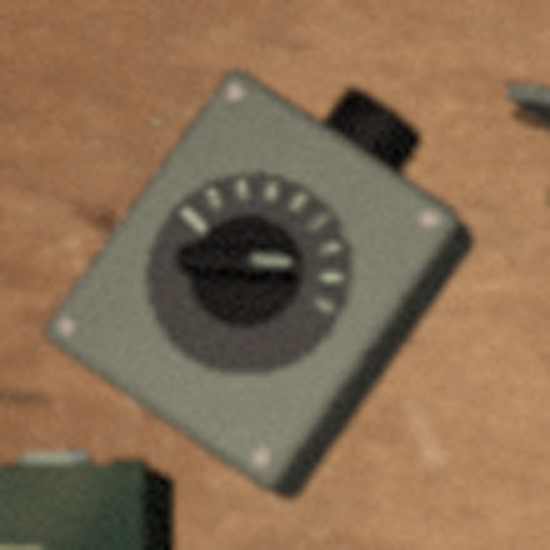

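View pics/s1.png

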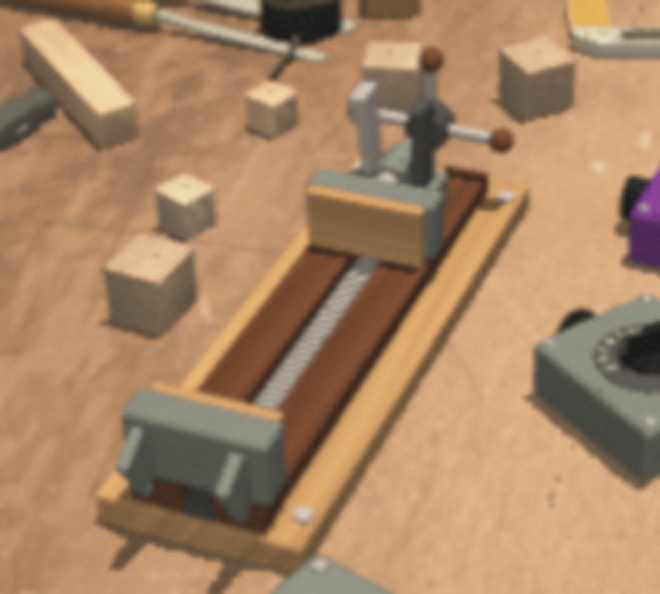

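```bash
cat > fit.py <<'E'
from h import *
import pickle
at,ct=pickle.load(open('top.pkl','rb'));as_,cs=pickle.load(open('side.pkl','rb'))
T=lambda u,v:(u/2.8+220,v/2.8+140)
S=lambda u,v:(u/3.3+200,v/3.3+180)
obs=[(ct,T(105,112),(65,140,'f')),(ct,T(560,238),(65,-260,'f')),(ct,T(523,384),(-65,-260,'f')),(ct,T(56,253),(-65,140,'f')),
(cs,S(528,188),(-65,-260,'f')),(cs,S(300,542),(-65,140,'f')),(cs,S(100,490),(65,140,'f')),(cs,S(297,563),(-65,140,0)),(cs,S(103,518),(65,140,0)),
(ct,T(132,124),(40,100,83)),(ct,T(103,217),(-40,100,83))]
def W(p,L):
    x,y,a=p[:3]; L=np.array(L,float)/1000
    return np.c_[x+np.cos(a)*L[:,0]-np.sin(a)*L[:,1],y+np.sin(a)*L[:,0]+np.cos(a)*L[:,1],L[:,2]]
def res(p):
    out=[]
    for c,uv,l in obs:
        l=[l[0],l[1],p[3] if l[2]=='f' else l[2]]
        out.append((proj(c,W(p,[l]))[0]-uv))
    return np.array(out)
if __name__=='__main__':
    r=least_squares(lambda p:res(p).ravel(),[0.6,0,-0.1,15],x_scale=[.01,.01,.01,3],loss='soft_l1')
    print(r.x); print(np.round(res(r.x),1))
    p=r.x
    # check overlay
    img=at.copy()
    pts=[(0,0,40),(0,100,40),(45,100,84),(-45,100,84),(65,140,0),(42,100,40),(-42,100,40)]
    for q in proj(ct,W(p,pts)): cv2.circle(img,tuple(int(round(v)) for v in q),1,(0,255,0),-1)
    save(img,'fit_t',(220,140,500,300),2.8)
    img=as_.copy()
    for q in proj(cs,W(p,pts)): cv2.circle(img,tuple(int(round(v)) for v in q),1,(0,255,0),-1)
    save(img,'fit_s',(200,180,400,360),3.3)
    # moving jaw face line
    q=ray(ct,[T(388,197),T(360,293)],.083)
    d=q[:,:2]-p[:2];a=p[2];print('moving face local',np.c_[d@[np.cos(a),np.sin(a)],d@[-np.sin(a),np.cos(a)]])
    # blocks: top face corners
    B={'P':[(339,62),(383,77),(366,131),(316,110)],'Q':[(676,224),(726,224),(728,276),(674,279)],'R':[(728,351),(750,390),(706,418),(680,378)]}
    for k,v in B.items():
        q=ray(ct,[T(*u) for u in v],.042)[:,:2]
        print(k,q.mean(0),np.linalg.norm(q-np.roll(q,1,0),axis=1), [np.degrees(np.arctan2(*(q[(i+1)%4]-q[i])[::-1]))%90 for i in range(4)])
E
python3 fit.py
```

```text
[ 0.54893803  0.06647455 -0.17081987 22.16963127]
[[-0.3 -2.2]
 [ 2.7 -0.4]
 [ 1.7  1.1]
 [ 0.  -0.6]
 [ 0.8 -1.5]
 [ 0.5  2.2]
 [-2.   1. ]
 [ 2.   4.7]
 [-1.6  1.2]
 [ 0.9  0.2]
 [ 0.4  0.4]]
moving face local [[ 0.03936237 -0.1094898 ]
 [-0.04116352 -0.1092858 ]]
P [ 0.6632381  -0.01054671] [0.04587416 0.03856359 0.04884257 0.04473305] [np.float64(76.85033796609977), np.float64(79.16741912430481), np.float64(72.8626332747865), np.float64(71.73965990460754)]
Q [ 0.56484908 -0.30730554] [0.045981   0.04125495 0.0434004  0.04444443] [np.float64(6.652854379308323), np.float64(5.507933168352309), np.float64(9.768648599694316), np.float64(1.6735264900132276)]
R [ 0.45679447 -0.32628534] [0.04556878 0.03552949 0.04302674 0.03762482] [np.float64(33.58915038861443), np.float64(37.8910926276841), np.float64(37.6230401303244), np.float64(35.13012241800975)]
```

```bash
python3 -c "
from h import *
go((.45,-.35,.24),-np.pi/2)"
```

```text
rows: [ 1.806 -0.918  0.007] [-0.002  0.     0.448] | t 0.25 tcp [ 0.1386 -0.6092  0.2412] w 0.996 q7 -0.08
```

View pics/fit_t.png

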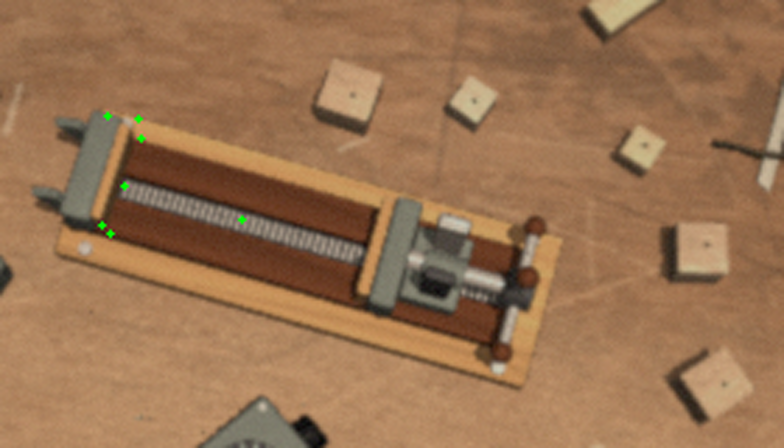

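View pics/fit_s.png

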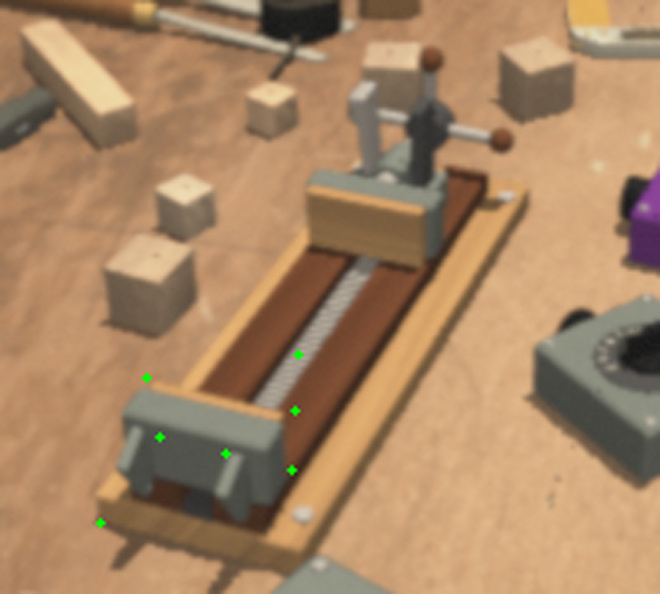

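Candidates (top view): big blocks near the vise are at (345,174), (470,230) and (474,277). Small cubes at (388,176), (449,193) and (212,174), and the back-of-bench pieces at (398,80), (306,46) and (633,60), are not to be touched. For the control box I take the large grey one at (181,245), not the small grey (310,311) or the purple (393,338). The crops confirm three blocks to clamp, so the dial goes to click 3.

```bash
python3 -m crank '0.9 -0.46 0 0 0 0.224 1;0.9 -0.46 0 0 0 0.224 1;0.9 -0.46 0 0 0 0.224 1;0.9 -0.46 0 0 0 0.224 1;0.9 -0.46 0 0 0 0.224 1'; python3 -c "
from h import *
go((.45,-.35,.24),-np.pi/2)"
```

```text
clock: 0.75
tcp_pos: [0.3002, -0.4744, 0.2415]
eef_rot: [0.998, 0.061, 0.001, -0.001]
wrist_force: [-0.1, -0.7, -0.2]
width: 0.998
rows: [ 0.819 -0.526  0.011] [-0.005 -0.006  0.244] | t 0.75 tcp [ 0.3002 -0.4744  0.2415] w 0.998 q7 -0.55
```

```bash
python3 -m crank '0.82 -0.53 0 0 0 0.244 1;0.82 -0.53 0 0 0 0.244 1;0.82 -0.53 0 0 0 0.244 1;0.82 -0.53 0 0 0 0.244 1;0.82 -0.53 0 0 0 0.244 1;0.82 -0.53 0 0 0 0.244 1'; python3 -c "
from h import *
import pickle
a,c=cam('wrist');pickle.dump((a,c),open('w1.pkl','wb'));save(a,'w1')
go((.45,-.35,.24),-np.pi/2)"
```

```text
clock: 1.35
tcp_pos: [0.451, -0.3482, 0.242]
eef_rot: [1.0, 0.002, 0.001, -0.002]
wrist_force: [0.1, -0.2, -0.5]
width: 0.994
rows: [0.002 0.002 0.01 ] [-0.005 -0.004  0.001] | t 1.4 tcp [ 0.4497 -0.3496  0.242 ] w 0.999 q7 -1.04
```

View pics/w1.png

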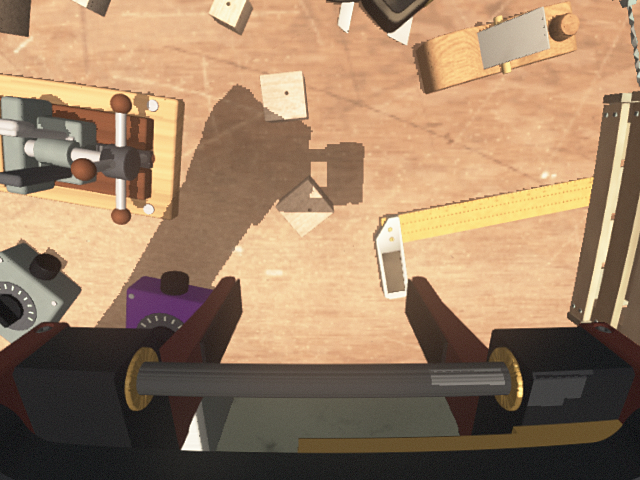

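```bash
python3 -c "
from h import *
import pickle
a,c=pickle.load(open('w1.pkl','rb'))
save(a,'w1c',(240,60,350,250),4)"
```

```text
(no output)
```

View pics/w1c.png

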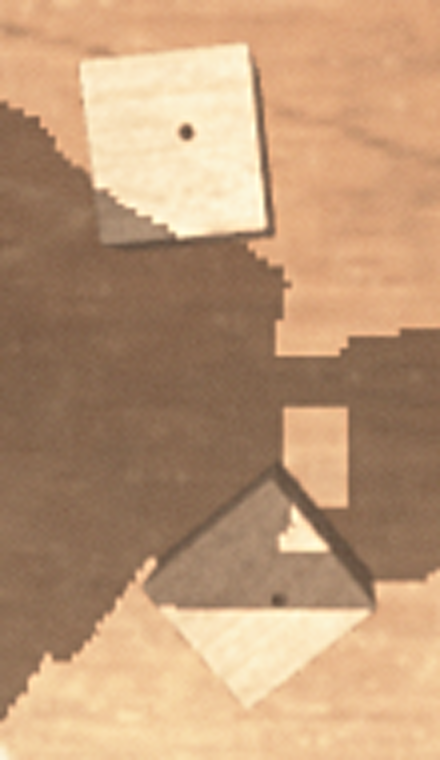

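```bash
cat > blk.py <<'E'
from h import *
def blk(c,corn,z=.0425):
    q=ray(c,corn,z)[:,:2]
    L=np.linalg.norm(np.roll(q,-1,0)-q,axis=1); 
    an=[np.degrees(np.arctan2(*(q[(i+1)%4]-q[i])[::-1])) for i in range(4)]
    print(np.round(q.mean(0),4),'L(mm)',np.round(L*1000,1),'ang',np.round(an,1)); return q
E
python3 -c "
from blk import *
import pickle
a,c=pickle.load(open('w1.pkl','rb'))
for B in ([(82,62),(246,45),(268,232),(103,245)],[(275,472),(374,603),(248,706),(148,588)]):
    blk(c,[(u/4+240,v/4+60) for u,v in B])
T=lambda u,v:(u,v)
print(ray(c,[(121,103),(121,215),(85,169)],.072))
"
```

```text
[ 0.5686 -0.3095] L(mm) [38.7 42.2 40.  41.5] ang [ -84.8 -173.5   94.2    4.7]
[ 0.4605 -0.3289] L(mm) [42.  43.2 40.6 44.5] ang [-143.   130.3   38.7  -47.9]
[[ 0.56277632 -0.16666734  0.072     ]
 [ 0.46009343 -0.15055832  0.072     ]
 [ 0.50486239 -0.12179054  0.072     ]]
```

```bash
python3 -c "
from h import *
go((.4605,-.3289,.10),np.radians(-50))"
```

```text
rows: [ 0.053 -0.102  0.71 ] [-0.004 -0.005 -1.396] | t 1.4 tcp [ 0.4497 -0.3496  0.242 ] w 0.999 q7 -1.04
```

```bash
python3 -m crank '0.05 -0.1 0.2 0 0 -0.3 1;0.05 -0.1 0.4 0 0 -0.6 1;0.053 -0.102 0.5 0 0 -0.9 1;0.053 -0.102 0.6 0 0 -1 1;0.053 -0.102 0.6 0 0 -1 1'; python3 -c "
from h import *
go((.4605,-.3289,.10),np.radians(-50))
a,c=cam('wrist');save(a,'w2')
go((.4605,-.3289,.024),np.radians(-50))"
```

```text
clock: 1.9
tcp_pos: [0.4572, -0.3302, 0.1195]
eef_rot: [0.969, 0.246, -0.001, -0.003]
wrist_force: [-0.4, 0.7, -0.5]
width: 1.004
rows: [0.018 0.003 0.097] [-0.011 -0.    -0.401] | t 1.9 tcp [ 0.4572 -0.3302  0.1195] w 1.004 q7 -0.66
rows: [0.013 0.    0.486] [-0.007 -0.003 -0.405] | t 1.95 tcp [ 0.4583 -0.3304  0.1212] w 0.997 q7 -0.66
```

View pics/w2.png

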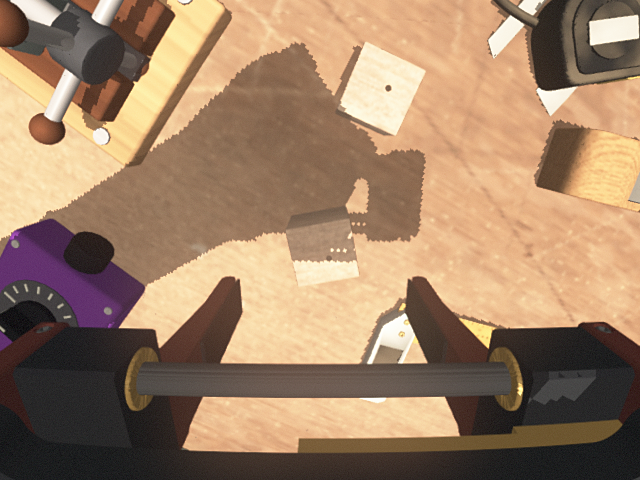

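```bash
python3 -c "
from blk import *
import pickle
a,c=pickle.load(open('w1.pkl','rb'))
print(ray(c,[(378,220),(400,218),(385,297),(408,295)],.01))
p=np.array([.4605,-.3289]);e=np.array([np.cos(np.radians(-50)),np.sin(np.radians(-50))]);print(p+e*.045,p+e*.06,p-e*.05)
"
```

```text
[[ 0.44051602 -0.40991936  0.01      ]
 [ 0.4430199  -0.4350003   0.01      ]
 [ 0.34324701 -0.42365071  0.01      ]
 [ 0.34598769 -0.45188416  0.01      ]]
[ 0.48942544 -0.363372  ] [ 0.49906726 -0.37486267] [ 0.42836062 -0.29059778]
```

Clear of the knife. Finish turning, then descend.

```bash
python3 -m crank '0.01 0 0.1 0 0 -0.3 1;0.013 0 0.2 0 0 -0.405 1;0.013 0 0.35 0 0 -0.405 1;0.013 0 0.486 0 0 -0.405 1;0.013 0 0.486 0 0 -0.405 1;0.013 0 0.486 0 0 -0.405 1'; python3 -c "
from h import *
go((.4605,-.3289,.024),np.radians(-50))"
```

```text
clock: 2.55
tcp_pos: [0.4606, -0.3299, 0.0252]
eef_rot: [0.94, 0.341, 0.0, -0.001]
wrist_force: [0.3, -0.6, -0.1]
width: 0.999
rows: [ 0.003 -0.004  0.006] [-0.005 -0.003 -0.004] | t 2.55 tcp [ 0.4606 -0.3299  0.0252] w 0.999 q7 -0.53
```

```bash
python3 -m crank '0 0 0 0 0 0 0;0 0 0 0 0 0 0;0 0 0 0 0 0 0;0 0 0 0 0 0 0;0 0 0 0 0 0 0;0 0 0 0 0 0 0;0 0 0 0 0 0 0' 30; python3 -c "
from h import *
go((.4605,-.3289,.15),np.radians(-10))"
```

```text
clock: 3.25
tcp_pos: [0.4606, -0.3299, 0.0253]
eef_rot: [0.94, 0.341, 0.0, -0.001]
wrist_force: [-0.3, 0.3, 2.1]
width: 0.504
rows: [ 0.004 -0.006 -0.624] [-0.004 -0.004 -1.4  ] | t 3.25 tcp [ 0.4606 -0.3299  0.0253] w 0.504 q7 -0.53
```

```bash
python3 -m crank '0 0 -0.25 0 0 0 0.3;0 0 -0.5 0 0 -0.25 0.3;0 0 -0.75 0 0 -0.5 0.3;0 0 -0.9 0 0 -0.75 0.3;0 0 -0.9 0 0 -1 0.3;0 0 -0.9 0 0 -1 0.3'; python3 -c "
from h import *
go((.52,-.1,.2),np.radians(-9.5))"
```

```text
clock: 3.85
tcp_pos: [0.4608, -0.3307, 0.2062]
eef_rot: [0.826, 0.564, 0.001, -0.0]
wrist_force: [0.3, 0.9, -1.1]
width: 0.505
rows: [ 1.182 -0.145  0.033] [ 0.001 -0.003 -0.415] | t 3.85 tcp [ 0.4608 -0.3307  0.2062] w 0.505 q7 0.0
```

```bash
python3 -m crank '0.9 -0.1 0.03 0 0 -0.2 0.3;0.9 -0.1 0.03 0 0 -0.415 0.3;0.9 -0.1 0.03 0 0 -0.415 0.3;0.9 -0.1 0.03 0 0 -0.415 0.3;0.9 -0.1 0.03 0 0 -0.415 0.3'; python3 -c "
from h import *
go((.54,.0,.22),np.radians(-9.5))"
```

```text
clock: 4.35
tcp_pos: [0.5084, -0.15, 0.1997]
eef_rot: [0.762, 0.648, 0.001, -0.002]
wrist_force: [-0.5, -0.1, -0.1]
width: 0.505
rows: [ 0.766  0.035 -0.098] [-0.002 -0.009  0.008] | t 4.35 tcp [ 0.5084 -0.15    0.1997] w 0.505 q7 -0.16
```

```bash
python3 -m crank '0.77 0.035 -0.1 0 0 0 0.3;0.77 0.035 -0.1 0 0 0 0.3;0.77 0.035 -0.1 0 0 0 0.3;0.77 0.035 -0.1 0 0 0 0.3;0.77 0.035 -0.1 0 0 0 0.3;0.77 0.035 -0.1 0 0 0 0.3'; python3 -c "
from h import *
import pickle
a,c=cam('wrist');pickle.dump((a,c),open('w3.pkl','wb'));save(a,'w3');
go((.54,.0,.2),np.radians(-9.5))"
```

```text
clock: 4.95
tcp_pos: [0.5396, -0.0013, 0.2193]
eef_rot: [0.763, 0.647, 0.0, -0.002]
wrist_force: [0.5, 0.1, -0.3]
width: 0.507
rows: [0.009 0.001 0.097] [-0.005 -0.006  0.   ] | t 5.0 tcp [ 0.5396 -0.0018  0.2194] w 0.502 q7 -0.45
```

View pics/w3.png

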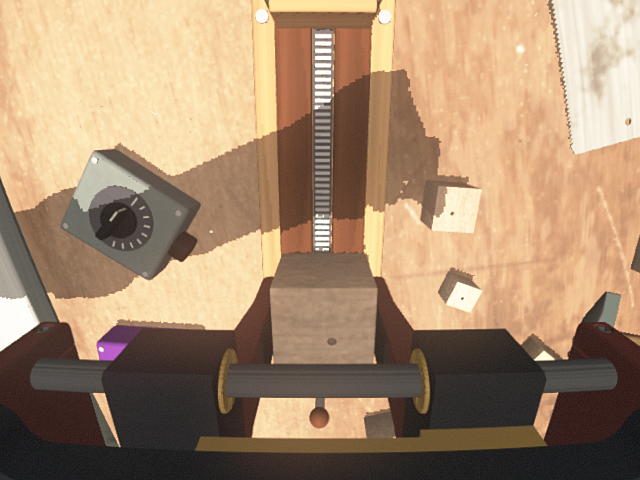

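```bash
python3 -c "
from h import *
import pickle
a,c=pickle.load(open('w3.pkl','rb'))
save(a,'w3a',(240,0,400,120),5);save(a,'w3b',(240,170,500,370),3)
for u in ([(313,30),(312,245)],[(333,30),(332,245)]):
  q=ray(c,u,.04);d=q[0]-q[1];print(q,np.degrees(np.arctan2(d[1],d[0]))-90)
"
```

```text
[[ 0.55873563  0.16761     0.04      ]
 [ 0.5245838  -0.02303067  0.04      ]] -10.156373010004273
[[ 0.57564527  0.16479282  0.04      ]
 [ 0.54437049 -0.02629482  0.04      ]] -9.295030772751446
```

View pics/w3a.png

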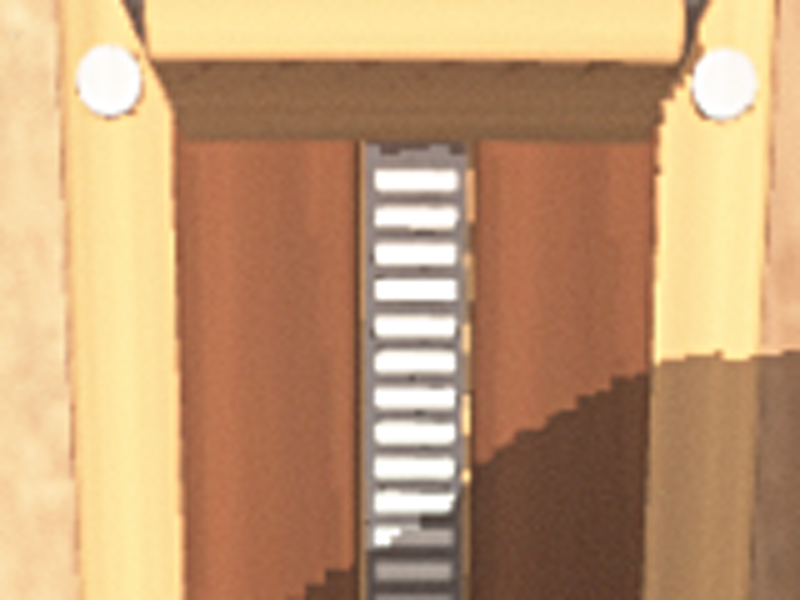

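View pics/w3b.png

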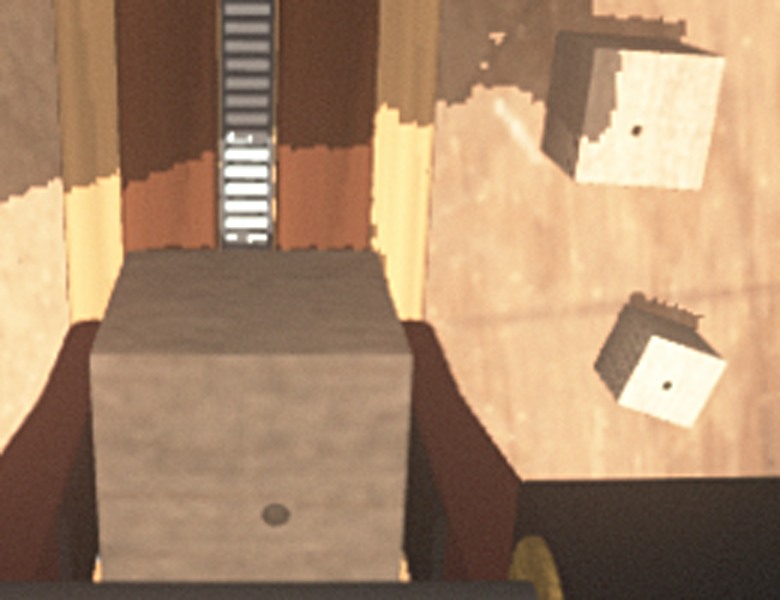

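```bash
python3 -c "
from blk import *
import pickle
a,c=pickle.load(open('w3.pkl','rb'))
q=ray(c,[(275.6,29),(371.4,29),(280.3,237),(364.7,237)],.04)
m1=(q[0]+q[1])/2;m2=(q[2]+q[3])/2;d=m1-m2
print(np.linalg.norm(q[0]-q[1]),np.linalg.norm(q[2]-q[3]),m1,m2,np.degrees(np.arctan2(d[1],d[0]))-90)
f=ray(c,[(275.6,28),(371.4,28)],.04);d=f[1]-f[0];print('face',f.mean(0),np.degrees(np.arctan2(d[1],d[0])))
f=ray(c,[(269.6,12.6),(378.2,12.2)],.083);d=f[1]-f[0];print('facetop',f.mean(0),np.linalg.norm(d),np.degrees(np.arctan2(d[1],d[0])))
print('P');blk(c,[(603/3+240,50/3+170),(724/3+240,57/3+170),(700/3+240,190/3+170),(577/3+240,181/3+170)])
p=[.54893,.06647,-.1708];
print('old fixed face',p[0]-np.sin(p[2])*.1,p[1]+np.cos(p[2])*.1)
"
```

```text
0.08216513678505094 0.08409337430646976 [0.5677675  0.16713528 0.04      ] [ 0.53633286 -0.01647974  0.04      ] -9.714780988019356
face [0.56789713 0.16791747 0.04      ] -9.452738908483495
facetop [0.5680492  0.16652738 0.083     ] 0.08003230385628872 -9.257516339541468
P
[ 0.6702 -0.0102] L(mm) [39.7 44.4 41.9 43.4] ang [ -12.2 -102.4  166.5   74.7]
old fixed face 0.5659270762658072 0.16501491056576356
```

```bash
cat > inhand.py <<'E'
from h import *
def inhand(c,uv,h=.0178):
    s=arm.sense();zt=s['tcp_pos'][2]+h
    q=ray(c,uv,zt);return Ro.from_quat(s['eef_rot']).inv().apply(q-s['tcp_pos'])*1000
E
python3 -c "
from inhand import *
import pickle
a,c=pickle.load(open('w3.pkl','rb'))
print(inhand(c,[(270.3,287.7),(377.3,287.7)]), inhand(c,[(281.5,253.5),(366.5,253.5)],-.0252))
go((.568-.1659*.0245, .167-.9861*.0245, .12),-.1667)
"
```

```text
[[ 22.54283808 -21.13184834 -17.68175028]
 [ 22.64704251  22.36196152 -17.7900387 ]] [[ 21.95355112 -21.65436142  25.31815512]
 [ 22.04858267  23.2146521   25.20640651]]
rows: [0.732 0.002 0.499] [-0.005 -0.006  0.002] | t 5.0 tcp [ 0.5396 -0.0018  0.2194] w 0.502 q7 -0.45
```

```bash
python3 -m crank '0.25 0 0 0 0 0 0.3;0.5 0 0.1 0 0 0 0.3;0.732 0.002 0.3 0 0 0 0.3;0.732 0.002 0.5 0 0 0 0.3;0.732 0.002 0.5 0 0 0 0.3;0.732 0.002 0.5 0 0 0 0.3'; python3 -c "
from h import *
a,c=cam('wrist');save(a,'w4');a,c=cam('side');save(a,'s4',(200,180,400,360),3.3)
go((.568-.1659*.0245, .167-.9861*.0245, .0657),-.1667)"
```

```text
clock: 5.6
tcp_pos: [0.5636, 0.1405, 0.119]
eef_rot: [0.764, 0.645, -0.001, -0.002]
wrist_force: [0.3, -0.4, 0.5]
width: 0.505
rows: [ 0.008 -0.008  0.279] [-0.001 -0.006 -0.005] | t 5.7 tcp [0.5653 0.1408 0.1215] w 0.504 q7 -0.8
```

View pics/w4.png

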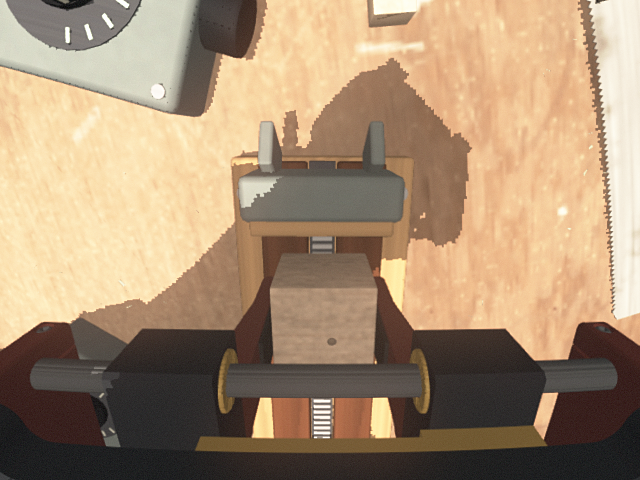

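View pics/s4.png

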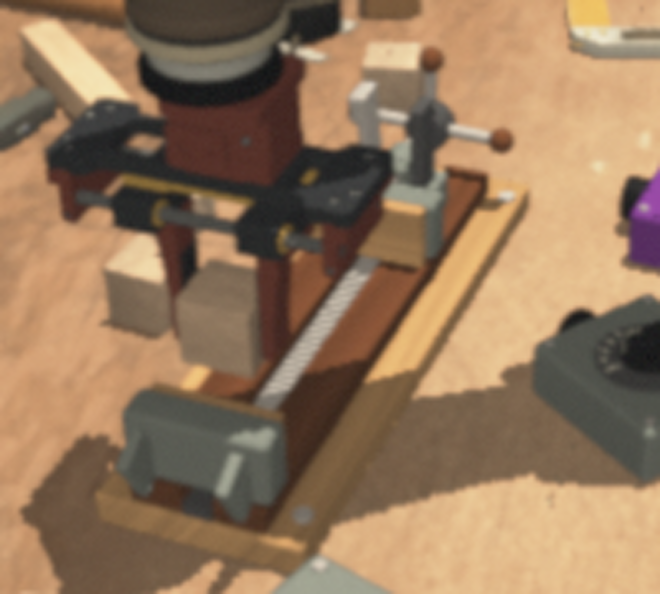

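```bash
python3 -c "
from h import *
s=arm.sense();a,c=cam('wrist')
q=ray(c,[(250,237),(393,237)],.083);print(q,q.mean(0),np.linalg.norm(q[0]-q[1]));save(a,'w4c',(220,140,420,300),4)
go((.568-.1659*.0245, .167-.9861*.0245, .0657),-.1667)"
```

```text
[[0.52960813 0.17391805 0.083     ]
 [0.60885189 0.16043454 0.083     ]] [0.56923001 0.1671763  0.083     ] 0.0803827082283851
rows: [ 0.007 -0.009  0.281] [ 0.001 -0.006 -0.004] | t 5.75 tcp [0.5654 0.1411 0.1219] w 0.506 q7 -0.8
```

View pics/w4c.png

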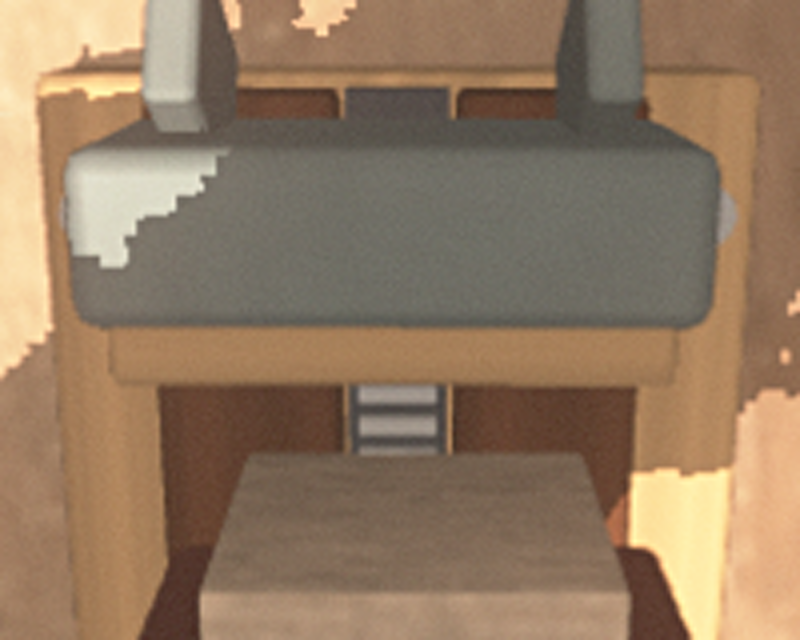

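```bash
python3 -m crank '0.005 -0.012 0.15 0 0 0 0.3;0.005 -0.012 0.22 0 0 0 0.3;0.005 -0.012 0.26 0 0 0 0.3;0.005 -0.012 0.281 0 0 0 0.3;0.005 -0.012 0.281 0 0 0 0.3;0.005 -0.012 0.281 0 0 0 0.3'; python3 -c "
from h import *
print(arm.sense()['wrist_force'])
go((.568-.1659*.0245, .167-.9861*.0245, .0657),-.1667)"
```

```text
clock: 6.35
tcp_pos: [0.5637, 0.1428, 0.0663]
eef_rot: [0.764, 0.645, 0.002, -0.001]
wrist_force: [0.2, 0.5, -0.1]
width: 0.507
[ 0.24772992  0.54477194 -0.08002219]
rows: [0.    0.001 0.003] [ 0.003 -0.007 -0.004] | t 6.35 tcp [0.5637 0.1428 0.0663] w 0.507 q7 -0.85
```

```bash
python3 -m crank '0 0 0.004 0 0 0 0.3;0 0 0.004 0 0 0 0.8;0 0 0.004 0 0 0 0.8;0 0 0.004 0 0 0 0.8;0 0 -0.2 0 0 0 0.8;0 0 -0.4 0 0 0 0.8;-0.2 0 -0.6 0 0 0 0.8;-0.3 0 -0.6 0 0 0 0.8;-0.3 0 -0.6 0 0 0 0.8'; python3 -c "
from h import *
print(arm.sense()['wrist_force'])
a,c=cam('wrist');save(a,'w5')
import pickle;pickle.dump((a,c),open('w5.pkl','wb'))
go((.6702,-.0102,.13),np.radians(-12.8))"
```

```text
clock: 7.25
tcp_pos: [0.5541, 0.0792, 0.1876]
eef_rot: [0.766, 0.643, 0.002, 0.001]
wrist_force: [0.9, 0.3, 0.2]
width: 0.8
[0.86371408 0.29448614 0.18609718]
rows: [-0.352  0.652  0.284] [ 0.005 -0.006  0.103] | t 7.3 tcp [0.5537 0.0814 0.1867] w 0.802 q7 -0.65
```

View pics/w5.png

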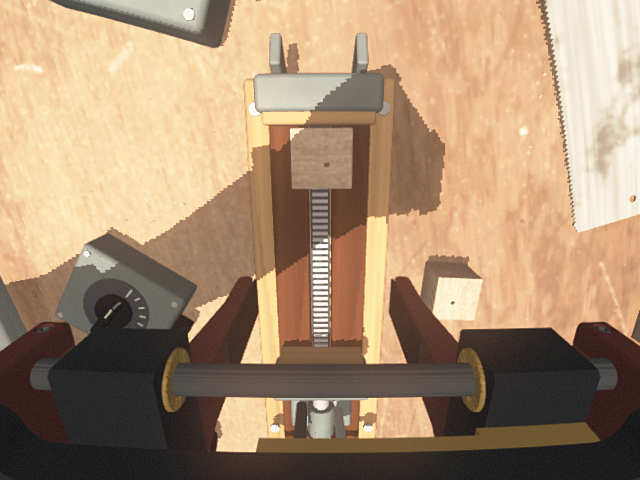

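```bash
python3 -c "
from h import *
import pickle;a,c=pickle.load(open('w5.pkl','rb'))
save(a,'w5a',(270,100,370,200),6);save(a,'w5b',(415,250,495,330),6)"
```

```text
(no output)
```

View pics/w5a.png

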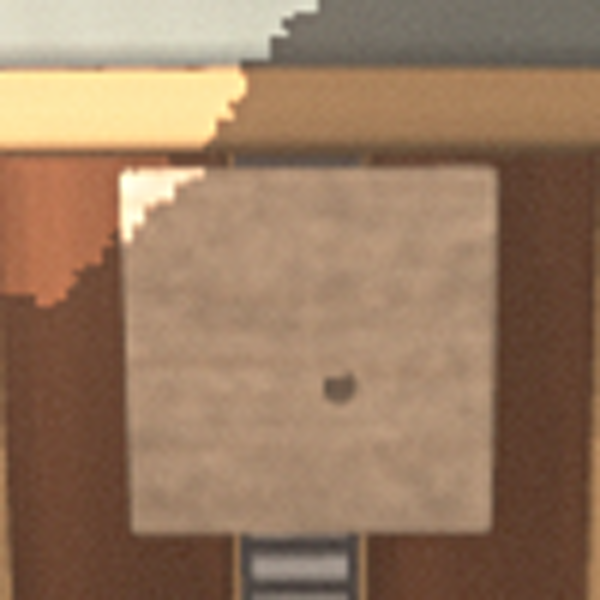

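View pics/w5b.png

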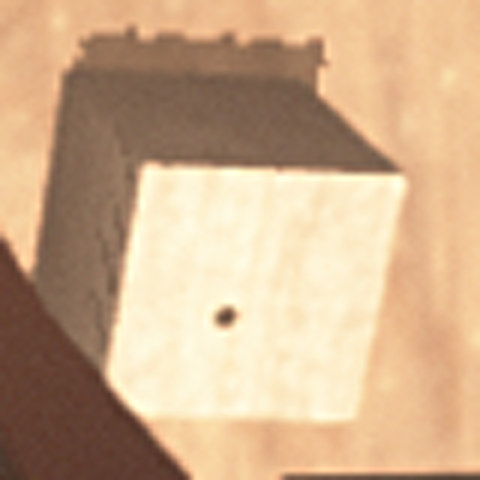

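```bash
python3 -c "
from blk import *
import pickle;a,c=pickle.load(open('w5.pkl','rb'))
q=blk(c,[(u/6+270,v/6+100) for u,v in [(119,168),(497,168),(492,533),(132,533)]],.083)
b=-.1667;d=q-[.568,.167];print(np.c_[d@[np.cos(b),np.sin(b)],d@[-np.sin(b),np.cos(b)]])
blk(c,[(u/6+415,v/6+250) for u,v in [(140,163),(407,178),(357,420),(100,410)]],.0425)
"
```

```text
[0.5651 0.1434] L(mm) [44.1 42.8 44.  42.8] ang [ -9.9 -99.4 170.   80.7]
[[-0.02106064 -0.00222526]
 [ 0.02307052 -0.00252763]
 [ 0.02315698 -0.04537711]
 [-0.02087403 -0.04505157]]
[ 0.6695 -0.0099] L(mm) [43.2 43.2 43.2 43.5] ang [ -13.8 -102.4  166.7   77.6]
```

```bash
python3 -m crank '-0.1 0.2 0 0 0 0.05 0.8;-0.2 0.4 0 0 0 0.1 0.8;-0.35 0.652 0 0 0 0.1 0.8;-0.352 0.652 0.2 0 0 0.103 0.8;-0.352 0.652 0.4 0 0 0.103 0.8;-0.352 0.652 0.4 0 0 0.103 0.8;-0.352 0.652 0.4 0 0 0.103 0.8'; python3 -c "
from h import *
go((.6697,-.010,.0255),np.radians(-13.2))
a,c=cam('wrist');save(a,'w6')"
```

```text
clock: 8.0
tcp_pos: [0.6699, -0.0084, 0.1064]
eef_rot: [0.781, 0.625, 0.001, -0.001]
wrist_force: [0.9, -0.0, 1.1]
width: 0.798
rows: [-0.009  0.001  0.405] [ 0.    -0.007  0.017] | t 8.0 tcp [ 0.6699 -0.0084  0.1064] w 0.798 q7 -0.57
```

View pics/w6.png

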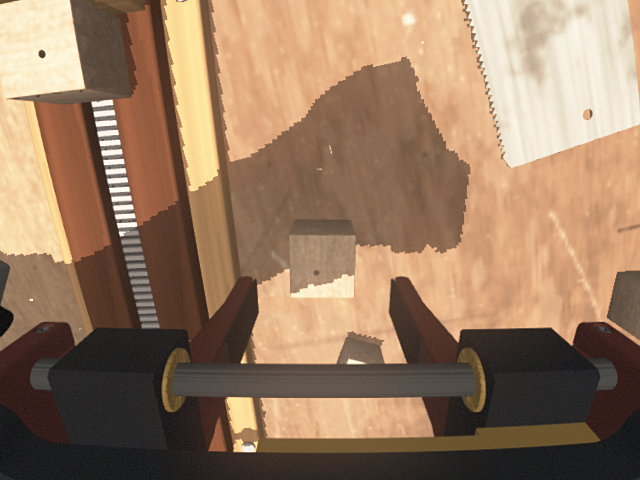

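```bash
python3 -m crank '-0.009 0 0.2 0 0 0.015 0.75;-0.009 0 0.35 0 0 0.015 0.75;-0.009 0 0.405 0 0 0.015 0.75;-0.009 0 0.405 0 0 0.015 0.75;-0.009 0 0.405 0 0 0.015 0.3;-0.009 0 0.405 0 0 0.015 0.3;-0.009 0 0.405 0 0 0.015 0.3;-0.009 0 0.405 0 0 0.015 0.3;-0.009 0 0.405 0 0 0.015 0.3' 30; python3 -c "
from h import *
go((.568-.1659*.07, .167-.9861*.07, .2),-.1667)"
```

```text
clock: 8.95
tcp_pos: [0.6716, -0.0099, 0.0287]
eef_rot: [0.783, 0.621, 0.003, 0.001]
wrist_force: [-0.7, -0.9, 7.1]
width: 0.49
rows: [ 0.398 -0.68  -0.858] [ 0.01  -0.009 -0.126] | t 8.95 tcp [ 0.6716 -0.0099  0.0287] w 0.49 q7 -0.61
```

```bash
python3 -m crank '0 0 -0.2 0 0 0 0.3;0 0 -0.4 0 0 0 0.3;0 0 -0.65 0 0 0 0.3;0.1 -0.2 -0.85 0 0 -0.126 0.3;0.2 -0.45 -0.86 0 0 -0.126 0.3;0.4 -0.68 -0.86 0 0 -0.126 0.3;0.4 -0.68 -0.86 0 0 -0.126 0.3;0.4 -0.68 -0.86 0 0 -0.126 0.3;0.4 -0.68 -0.86 0 0 -0.126 0.3'; python3 -c "
from h import *
import pickle
s=arm.sense();a,c=cam('wrist');save(a,'w7');pickle.dump((a,c),open('w7.pkl','wb'))
print(s['wrist_force'],s['width'])
go((.568-.1659*.07, .167-.9861*.07, .12),-.1667)"
```

```text
clock: 9.85
tcp_pos: [0.5567, 0.0982, 0.2009]
eef_rot: [0.763, 0.646, 0.004, 0.001]
wrist_force: [-0.7, -0.3, 0.3]
width: 0.491
[-0.7133253  -0.25657311  0.32130029] 0.4906429013723481
rows: [ 0.001 -0.006  0.403] [ 0.012 -0.007 -0.002] | t 9.9 tcp [0.5571 0.0974 0.2006] w 0.488 q7 -0.67
```

View pics/w7.png

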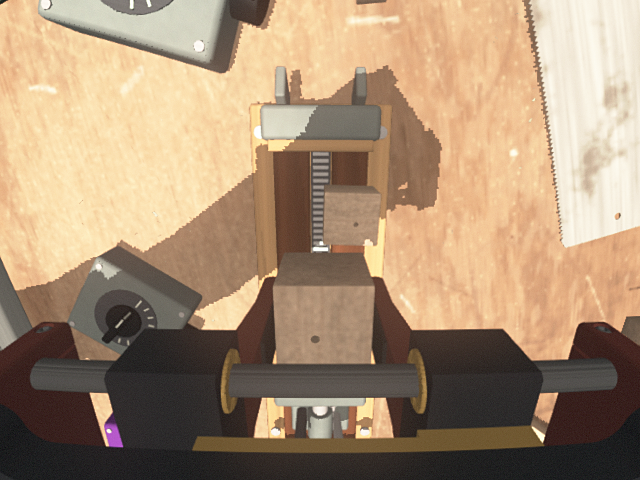

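```bash
python3 -c "
from h import *
import pickle;a,c=pickle.load(open('w7.pkl','rb'))
save(a,'w7a',(260,130,400,260),5)"
```

```text
(no output)
```

View pics/w7a.png

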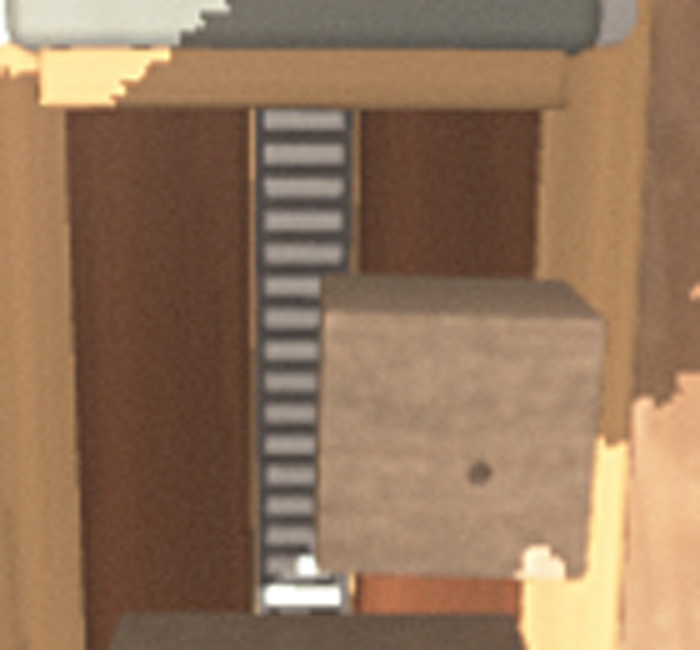

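```bash
python3 -c "
from blk import *
import pickle;a,c=pickle.load(open('w7.pkl','rb'))
q=blk(c,[(u/5+260,v/5+130) for u,v in [(323,316),(604,319),(583,578),(318,570)]],.083)
b=-.1667;d=np.r_[q,[q.mean(0)]]-[.568,.167];print(np.c_[d@[np.cos(b),np.sin(b)],d@[-np.sin(b),np.cos(b)]])
from inhand import *
print(inhand(c,[(273,283.5),(374,283.5)],.0143))
"
```

```text
[0.5828 0.1113] L(mm) [43.8 42.4 43.2 41.4] ang [ -10.1 -101.3  168.6   79.5]
[[ 0.00247214 -0.03126837]
 [ 0.04624184 -0.03166938]
 [ 0.0449144  -0.0740912 ]
 [ 0.00175139 -0.07267308]
 [ 0.02384494 -0.05242551]]
[[ 22.89012584 -21.06967941 -14.345418  ]
 [ 22.84434216  21.08566537 -14.08669847]]
```

```bash
python3 -c "
from h import *
go((.568-.1659*.105, .167-.9861*.105, .0695),-.1667)"
```

```text
rows: [-0.175 -0.008  0.655] [ 0.012 -0.007 -0.002] | t 9.9 tcp [0.5571 0.0974 0.2006] w 0.488 q7 -0.67
```

```bash
python3 -m crank '-0.175 -0.008 0.2 0.01 0 0 0.3;-0.175 -0.008 0.4 0.01 0 0 0.3;-0.175 -0.008 0.55 0.01 0 0 0.3;-0.175 -0.008 0.62 0.01 0 0 0.3;-0.175 -0.008 0.655 0.01 0 0 0.3;-0.175 -0.008 0.655 0.01 0 0 0.3;-0.175 -0.008 0.655 0.01 0 0 0.3'; python3 -c "
from h import *
print(arm.sense()['wrist_force'])
go((.568-.1659*.105, .167-.9861*.105, .069),-.1667)"
```

```text
clock: 10.6
tcp_pos: [0.5517, 0.0637, 0.0704]
eef_rot: [0.764, 0.645, 0.003, -0.0]
wrist_force: [0.1, 0.2, -1.0]
width: 0.489
[ 0.07998071  0.17281107 -0.95284151]
rows: [-0.002 -0.005  0.007] [ 0.006 -0.009 -0.002] | t 10.6 tcp [0.5517 0.0637 0.0704] w 0.489 q7 -0.72
```

```bash
python3 -m crank '0 -0.003 0.007 0 0 0 0.3;0 -0.003 0.007 0 0 0 0.8;0 -0.003 0.007 0 0 0 0.8;0 -0.003 0.007 0 0 0 0.8;0 0 -0.2 0 0 0 0.8;0 0 -0.4 0 0 0 0.8;0 0 -0.5 0 0 0 0.8;0 0 -0.5 0 0 0 0.8'; python3 -c "
from h import *
import pickle
a,c=cam('wrist');save(a,'w8');pickle.dump((a,c),open('w8.pkl','wb'))
go((.5828,.1113,.14),-.17)"
```

```text
clock: 11.4
tcp_pos: [0.5531, 0.0638, 0.1736]
eef_rot: [0.764, 0.645, 0.005, 0.001]
wrist_force: [1.0, -0.3, -0.5]
width: 0.801
rows: [0.262 0.11  0.16 ] [ 0.011 -0.009  0.004] | t 11.45 tcp [0.5521 0.0633 0.1717] w 0.798 q7 -0.63
```

View pics/w8.png

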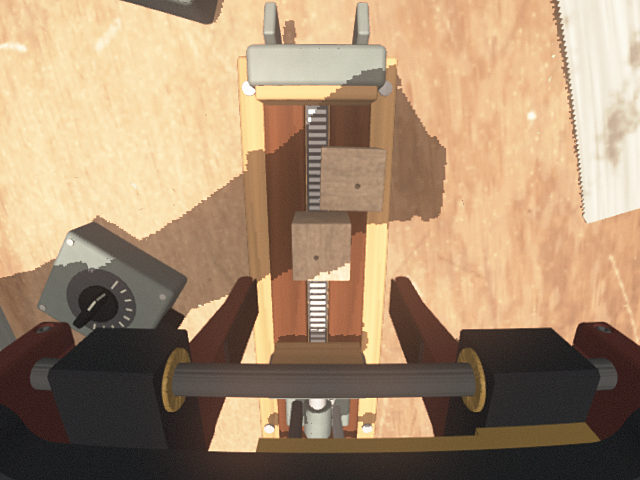

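```bash
python3 -c "
from blk import *
import pickle;a,c=pickle.load(open('w8.pkl','rb'))
b=-.1667
for B in ([(321,147),(384,150),(381,212),(321,206)],[(294,223.5),(350,223.5),(350,280),(294,279)]):
  q=blk(c,B,.083);d=q-[.568,.167];print(np.round(np.c_[d@[np.cos(b),np.sin(b)],d@[-np.sin(b),np.cos(b)]],4))
go((.5828,.1113,.0665),-.18)"
```

```text
[0.5825 0.1121] L(mm) [42.5 42.8 42.7 40.3] ang [-12.1 -99.7 164.6  80.3]
[[ 0.0022 -0.03  ]
 [ 0.0447 -0.0319]
 [ 0.0446 -0.0747]
 [ 0.0021 -0.0703]]
[0.5533 0.0634] L(mm) [40.  43.8 42.1 42.9] ang [ -9.7 -98.3 169.1  78.9]
[[-0.0172 -0.0829]
 [ 0.0227 -0.083 ]
 [ 0.0237 -0.1268]
 [-0.0183 -0.1258]]
rows: [0.26  0.108 0.528] [ 0.011 -0.009  0.024] | t 11.45 tcp [0.5521 0.0633 0.1717] w 0.798 q7 -0.63
```

```bash
python3 -m crank '0.13 0.11 0 0 0 0 0.8;0.262 0.11 0.1 0 0 0 0.8;0.262 0.11 0.3 0 0 0.02 0.8;0.262 0.11 0.45 0 0 0.02 0.8;0.262 0.11 0.52 0 0 0.02 0.8;0.262 0.11 0.52 0 0 0.02 0.8'; python3 -c "
from h import *
print(arm.sense()['wrist_force'])
go((.5828,.1113,.0665),-.18)"
```

```text
clock: 12.05
tcp_pos: [0.5813, 0.1112, 0.0652]
eef_rot: [0.767, 0.642, 0.001, -0.001]
wrist_force: [0.2, -0.2, -0.4]
width: 0.8
[ 0.21615647 -0.17434126 -0.37251697]
rows: [ 0.002  0.007 -0.007] [ 0.001 -0.006  0.005] | t 12.05 tcp [0.5813 0.1112 0.0652] w 0.8 q7 -0.8
```

```bash
python3 -m crank '0 0 0 0 0 0 0.3;0 0 0 0 0 0 0.3;0 0 0 0 0 0 0.3;0 0 0 0 0 0 0.3;0 0 0 0 0 0 0.3;0 0 -0.05 0 0 0 0.3;0 0 -0.1 0 0 0 0.3;0 0 -0.1 0 0 0 0.3' 30; python3 -c "
from h import *
print(arm.sense()['wrist_force'])
go((.568-.1659*.0245, .167-.9861*.0245, .0665),-.1667)"
```

```text
clock: 12.85
tcp_pos: [0.5823, 0.1116, 0.0871]
eef_rot: [0.767, 0.642, 0.003, -0.0]
wrist_force: [0.4, 0.4, 0.4]
width: 0.509
[0.3634695  0.40429117 0.44623799]
rows: [ 0.137 -0.118  0.103] [ 0.007 -0.008 -0.022] | t 12.85 tcp [0.5823 0.1116 0.0871] w 0.509 q7 -0.78
```

```bash
python3 -m crank '0.03 -0.05 0 0 0 0 0.3;0.07 -0.1 0 0 0 0 0.3;0.11 -0.122 0 0 0 -0.02 0.3;0.137 -0.122 0 0 0 -0.022 0.3;0.137 -0.122 0.05 0 0 -0.022 0.3;0.137 -0.122 0.09 0 0 -0.022 0.3;0.137 -0.122 0.103 0 0 -0.022 0.3;0.137 -0.122 0.103 0 0 -0.022 0.3'; python3 -c "
from h import *
print(arm.sense()['wrist_force'])
go((.568-.1659*.0245, .167-.9861*.0245, .0655),-.1667)"
```

```text
clock: 13.65
tcp_pos: [0.5629, 0.1425, 0.0663]
eef_rot: [0.764, 0.646, 0.002, -0.0]
wrist_force: [-2.0, -0.9, 6.8]
width: 0.509
[-1.99724523 -0.90961788  6.75214996]
rows: [0.002 0.005 0.004] [ 0.005 -0.006 -0.001] | t 13.65 tcp [0.5629 0.1425 0.0663] w 0.509 q7 -0.86
```

```bash
python3 -m crank '0 0 0 0 0 0 0.8;0 0 0 0 0 0 0.8;0 0 0 0 0 0 0.8;0 0 -0.2 0 0 0 0.8;0 0 -0.4 0 0 0 0.8;-0.2 0 -0.5 0 0 0 0.8;-0.38 0.01 -0.5 0 0 0 0.8;-0.38 0.01 -0.5 0 0 0 0.8'; python3 -c "
from h import *
import pickle
a,c=cam('wrist');save(a,'w9',(220,20,420,300),2);pickle.dump((a,c),open('w9.pkl','wb'))
go((.5528,.0634,.0695),-.1667)"
```

```text
clock: 14.45
tcp_pos: [0.5521, 0.0608, 0.1662]
eef_rot: [0.766, 0.643, 0.001, 0.001]
wrist_force: [-0.1, -0.2, -1.1]
width: 0.8
rows: [-0.001  0.003  0.483] [ 0.005 -0.003 -0.011] | t 14.5 tcp [0.552  0.0637 0.166 ] w 0.803 q7 -0.64
```

View pics/w9.png

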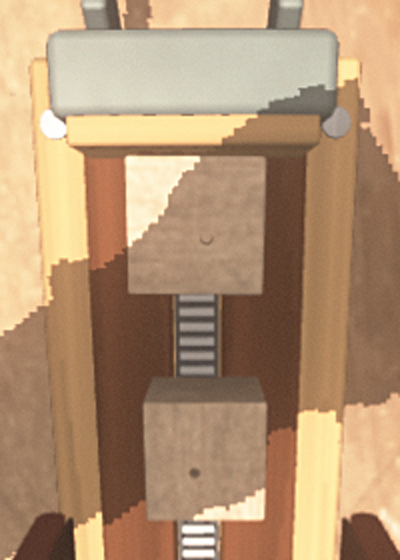

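```bash
python3 -m crank '0 0.005 0.2 0 0 0 0.8;0 0.005 0.4 0 0 0 0.8;0 0.005 0.48 0 0 0 0.8;0 0.005 0.48 0 0 0 0.8;0 0.005 0.48 0 0 0 0.3;0 0.005 0.48 0 0 0 0.3;0 0.005 0.48 0 0 0 0.3;0 0.005 0.48 0 0 0 0.3;0 0.005 0.48 0 0 0 0.3;0 0.005 0.45 0 0 0 0.3' 30; python3 -c "
from h import *
print(arm.sense()['wrist_force'])
go((.568-.1659*.0695, .167-.9861*.0695, .0695),-.1667)"
```

```text
clock: 15.5
tcp_pos: [0.5531, 0.0634, 0.0762]
eef_rot: [0.765, 0.644, 0.001, 0.001]
wrist_force: [-0.8, -0.5, -1.2]
width: 0.49
[-0.77329713 -0.5058293  -1.23058647]
rows: [ 0.175 -0.013  0.034] [ 0.005 -0.003 -0.011] | t 15.5 tcp [0.5531 0.0634 0.0762] w 0.49 q7 -0.72
```

```bash
python3 -m crank '0.06 -0.015 0 0 0 0 0.3;0.12 -0.015 0 0 0 -0.01 0.3;0.16 -0.015 0 0 0 -0.01 0.3;0.175 -0.015 0.01 0 0 -0.01 0.3;0.175 -0.015 0.025 0 0 -0.01 0.3;0.175 -0.015 0.03 0 0 -0.01 0.3;0.175 -0.015 0.03 0 0 -0.01 0.3'; python3 -c "
from h import *
s=arm.sense();print(s['wrist_force'])
a,c=cam('wrist');save(a,'w10',(200,120,440,360),2.5)
go((.568-.1659*.0695, .167-.9861*.0695, .0695),-.1667)"
```

```text
clock: 16.2
tcp_pos: [0.5562, 0.0995, 0.0711]
eef_rot: [0.764, 0.646, 0.002, 0.0]
wrist_force: [-4.1, 3.0, 12.6]
width: 0.491
[-4.12155152  2.98714791 12.6082609 ]
rows: [-0.005  0.002  0.008] [ 0.006 -0.004 -0.   ] | t 16.25 tcp [0.5561 0.0995 0.0711] w 0.49 q7 -0.78
```

View pics/w10.png

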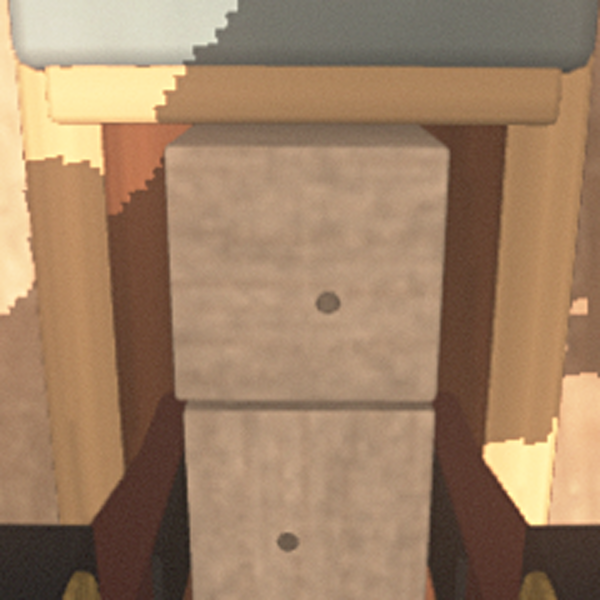

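```bash
python3 -m crank '0 0 -0.005 0 0 0 0.8;0 0 -0.005 0 0 0 0.8;0 0 -0.005 0 0 0 0.8;0 0 -0.2 0 0 0 0.8;0 0 -0.4 0 0 0 0.8;0 0 -0.65 0 0 0 0.8;-0.2 0 -0.65 0 0 0 0.8;-0.4 0 -0.65 0 0 0 0.8;-0.65 0 -0.65 0 0 0 0.8;-0.9 0 -0.65 0 0 0 0.8'; python3 -c "
from h import *
go((.5686,-.3095-.05,.2),np.radians(5))"
```

```text
clock: 17.25
tcp_pos: [0.5252, -0.08, 0.2006]
eef_rot: [0.763, 0.646, 0.002, 0.0]
wrist_force: [1.5, -0.7, 0.2]
width: 0.801
rows: [-1.342  0.445  0.002] [ 0.006 -0.003 -0.507] | t 17.25 tcp [ 0.5252 -0.08    0.2006] w 0.801 q7 -0.32
```

```bash
python3 -m crank '-1 0.35 0 0 0 -0.2 0.8;-1 0.35 0 0 0 -0.5 0.8;-1 0.35 0 0 0 -0.5 0.8;-1 0.35 0 0 0 -0.5 0.8;-1 0.35 0 0 0 -0.5 0.8;-1 0.35 0 0 0 -0.5 0.8'; python3 -c "
from h import *
import pickle
a,c=cam('wrist');save(a,'w11');pickle.dump((a,c),open('w11.pkl','wb'))
go((.5686,-.3095,.15),np.radians(5))"
```

```text
clock: 17.85
tcp_pos: [0.5602, -0.2918, 0.1992]
eef_rot: [0.679, 0.734, 0.001, 0.0]
wrist_force: [0.0, 0.3, -1.2]
width: 0.799
rows: [-0.107  0.03   0.248] [ 0.005 -0.005 -0.01 ] | t 17.9 tcp [ 0.5607 -0.2889  0.1996] w 0.797 q7 0.24
```

View pics/w11.png

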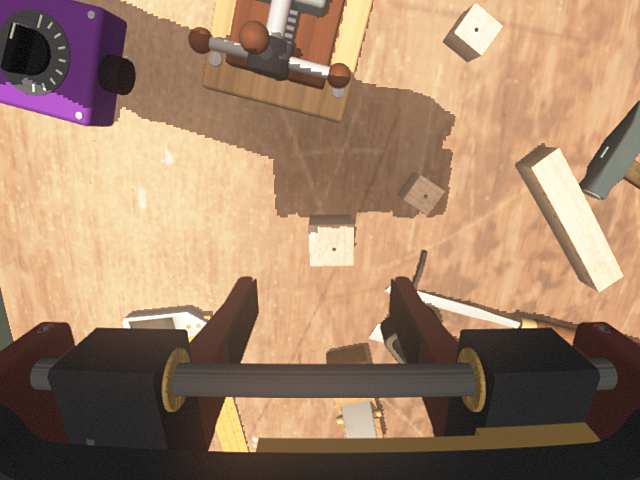

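```bash
python3 -c "
from blk import *
import pickle;a,c=pickle.load(open('w11.pkl','rb'));save(a,'w11c',(290,200,370,280),7)
blk(c,[(309,226),(354,222),(354,264),(309,267)])"
```

```text
[ 0.57   -0.3082] L(mm) [41.3 41.1 42.9 40.4] ang [   9.7  -83.9 -171.4   93.8]
```

View pics/w11c.png

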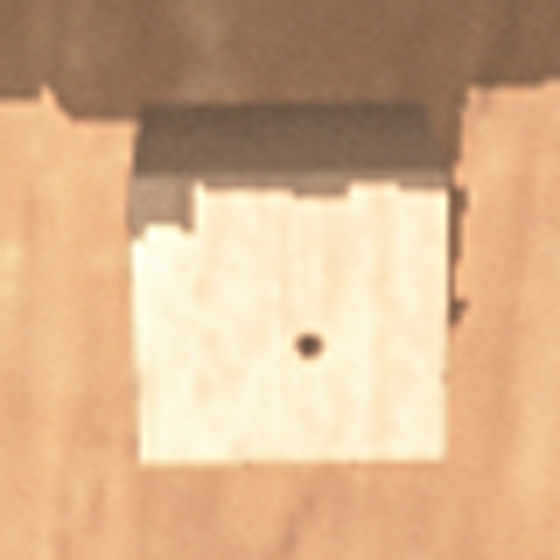

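```bash
python3 -m crank '-0.103 0.033 0.2 0 0 0 0.8;-0.103 0.033 0.4 0 0 0 0.8;-0.103 0.033 0.6 0 0 0 0.8;-0.103 0.033 0.75 0 0 0 0.8;-0.103 0.033 0.75 0 0 0 0.8;-0.103 0.033 0.75 0 0 0 0.8'; python3 -c "
from h import *
go((.5695,-.309,.0255),np.radians(5))"
```

```text
clock: 18.5
tcp_pos: [0.5699, -0.3063, 0.0503]
eef_rot: [0.677, 0.736, 0.002, -0.0]
wrist_force: [0.6, 0.2, 1.7]
width: 0.799
rows: [-0.014 -0.004  0.124] [ 0.005 -0.007 -0.005] | t 18.5 tcp [ 0.5699 -0.3063  0.0503] w 0.799 q7 0.18
```

```bash
python3 -m crank '-0.01 -0.004 0.07 0 0 0 0.8;-0.014 -0.004 0.124 0 0 0 0.8;-0.014 -0.004 0.124 0 0 0 0.8;-0.014 -0.004 0.124 0 0 0 0.3;-0.014 -0.004 0.124 0 0 0 0.3;-0.014 -0.004 0.124 0 0 0 0.3;-0.014 -0.004 0.124 0 0 0 0.3;-0.014 -0.004 0.124 0 0 0 0.3;-0.014 -0.004 0.124 0 0 0 0.3' 30; python3 -c "
from h import *
print(arm.sense()['wrist_force'])
go((.5252,-.08,.2),-.1667)"
```

```text
clock: 19.4
tcp_pos: [0.5696, -0.3091, 0.0259]
eef_rot: [0.677, 0.736, 0.002, -0.0]
wrist_force: [-0.9, -0.9, 3.0]
width: 0.477
[-0.93238584 -0.85947856  3.04217279]
rows: [ 1.163 -0.122 -0.867] [ 0.005 -0.007  0.503] | t 19.4 tcp [ 0.5696 -0.3091  0.0259] w 0.477 q7 0.17
```

```bash
python3 -m crank '0 0 -0.2 0 0 0 0.3;0 0 -0.4 0 0 0 0.3;0 0 -0.65 0 0 0 0.3;0 0 -0.86 0 0 0.1 0.3;0.2 0 -0.86 0 0 0.3 0.3;0.4 0 -0.86 0 0 0.5 0.3;0.65 -0.06 -0.86 0 0 0.5 0.3;0.9 -0.1 -0.86 0 0 0.5 0.3;0.98 -0.1 -0.86 0 0 0.5 0.3;0.98 -0.1 -0.86 0 0 0.5 0.3'; python3 -c "
from h import *
print(arm.sense()['wrist_force'])
go((.568-.1659*.1135, .167-.9861*.1135, .12),-.1667)"
```

```text
clock: 20.4
tcp_pos: [0.5324, -0.1124, 0.199]
eef_rot: [0.761, 0.648, 0.003, -0.0]
wrist_force: [0.7, -0.5, -0.0]
width: 0.482
[ 0.70851157 -0.49209249 -0.01086836]
rows: [ 0.838 -0.051  0.399] [ 0.005 -0.009  0.014] | t 20.4 tcp [ 0.5324 -0.1124  0.199 ] w 0.482 q7 -0.25
```

```bash
python3 -m crank '0.2 -0.05 0 0 0 0.01 0.3;0.4 -0.05 0 0 0 0.01 0.3;0.65 -0.05 0 0 0 0.014 0.3;0.838 -0.051 0 0 0 0.014 0.3;0.838 -0.051 0.2 0 0 0.014 0.3;0.838 -0.051 0.35 0 0 0.014 0.3;0.838 -0.051 0.35 0 0 0.014 0.3'; python3 -c "
from h import *
import pickle
a,c=cam('wrist');save(a,'w12',(200,60,440,360),2);pickle.dump((a,c),open('w12.pkl','wb'))
go((.568-.1659*.1135, .167-.9861*.1135, .0665),-.1667)"
```

```text
clock: 21.1
tcp_pos: [0.5472, 0.0534, 0.126]
eef_rot: [0.764, 0.645, -0.0, -0.002]
wrist_force: [-0.1, 0.4, -0.5]
width: 0.482
rows: [0.006 0.003 0.309] [-0.002 -0.007 -0.002] | t 21.15 tcp [0.5485 0.0537 0.1283] w 0.479 q7 -0.65
```

View pics/w12.png

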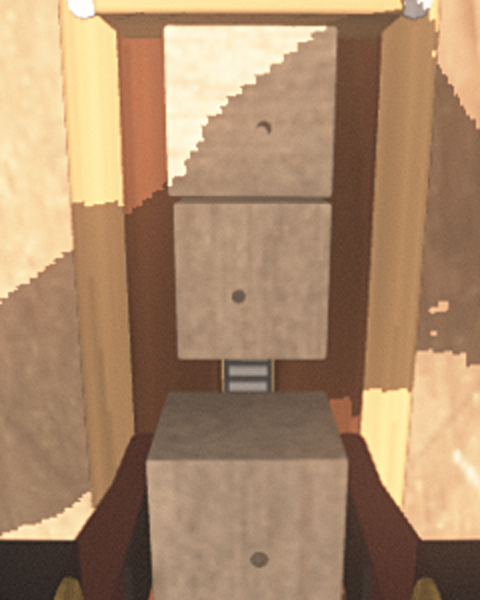

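```bash
python3 -c "
from inhand import *
import pickle;a,c=pickle.load(open('w12.pkl','rb'))
uv=[(165/2+200,26/2+60),(336/2+200,26/2+60),(332/2+200,195/2+60),(168/2+200,195/2+60),(175/2+200,205/2+60),(330/2+200,204/2+60),(326/2+200,357/2+60),(180/2+200,357/2+60)]
q=ray(c,uv,.083)[:,:2];b=-.1667;d=q-[.568,.167];print(np.round(np.c_[d@[np.cos(b),np.sin(b)],d@[-np.sin(b),np.cos(b)]],4))
print(inhand(c,[(148/2+200,458/2+60),(346/2+200,458/2+60)],.0161))
"
```

```text
[[-0.022  -0.0032]
 [ 0.0214 -0.0033]
 [ 0.0216 -0.0455]
 [-0.0225 -0.0455]
 [-0.0207 -0.0482]
 [ 0.0212 -0.0479]
 [ 0.0215 -0.0911]
 [-0.0205 -0.0911]]
[[ 21.16514072 -20.65845485 -16.00290665]
 [ 21.26904032  19.45268295 -16.05252206]]
```

```bash
python3 -m crank '0.001 0.005 0.15 0 0 0 0.3;0.001 0.005 0.22 0 0 0 0.3;0.001 0.005 0.27 0 0 0 0.3;0.001 0.005 0.3 0 0 0 0.3;0.001 0.005 0.31 0 0 0 0.3;0.001 0.005 0.31 0 0 0 0.3'; python3 -c "
from h import *
print(arm.sense()['wrist_force'])
go((.568-.1659*.1145, .167-.9861*.1145, .0665),-.1667)"
```

```text
clock: 21.75
tcp_pos: [0.5497, 0.0541, 0.0667]
eef_rot: [0.764, 0.645, 0.001, -0.001]
wrist_force: [-0.1, 0.1, -0.2]
width: 0.482
[-0.07717039  0.08467946 -0.21923949]
rows: [-0.    -0.004  0.001] [-0.001 -0.007 -0.002] | t 21.75 tcp [0.5497 0.0541 0.0667] w 0.482 q7 -0.7
```

```bash
python3 -m crank '0 0 0.004 0 0 0 0.3;0 0 0.004 0 0 0 0.8;0 0 0.004 0 0 0 0.8;0 0 0.004 0 0 0 0.8;0 0 -0.2 0 0 0 0.85;0 0 -0.4 0 0 0 0.85;0 0 -0.65 0 0 0 0.85;-0.2 0 -0.8 0 0 0 0.85;-0.4 0 -0.8 0 0 0 0.85;-0.4 0 -0.8 0 0 0 0.85'; python3 -c "
from h import *
import pickle
a,c=cam('wrist');save(a,'w13');pickle.dump((a,c),open('w13.pkl','wb'))
go((.568-.1659*.2675,.167-.9861*.2675,.2),-.1667)"
```

```text
clock: 22.75
tcp_pos: [0.5361, -0.0317, 0.2273]
eef_rot: [0.766, 0.642, 0.0, 0.0]
wrist_force: [0.1, -0.6, -0.4]
width: 0.85
rows: [-0.347 -0.003  0.134] [ 0.    -0.004 -0.013] | t 22.8 tcp [ 0.5361 -0.0286  0.2268] w 0.846 q7 -0.41
```

View pics/w13.png

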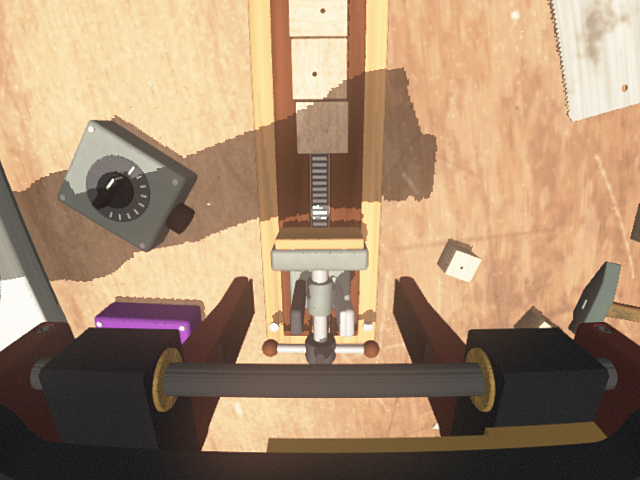

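```bash
python3 -c "
from h import *
import pickle;a,c=pickle.load(open('w13.pkl','rb'));save(a,'w13c',(240,90,400,390),2.6)"
```

```text
(no output)
```

View pics/w13c.png

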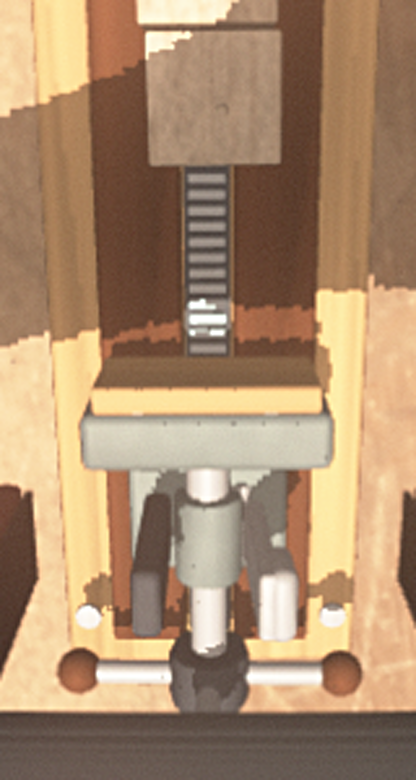

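```bash
cat > loc.py <<'E'
from h import *
b=-.1667
def loc(c,uv,z):
    q=ray(c,uv,z)[:,:2];d=q-[.568,.167];return np.round(np.c_[d@[np.cos(b),np.sin(b)],d@[-np.sin(b),np.cos(b)]]*1000,1)
def world(x,y): return np.array([.568,.167])+np.array([np.cos(b),np.sin(b)])*x/1000+np.array([-np.sin(b),np.cos(b)])*y/1000
E
python3 -c "
from loc import *
import pickle;a,c=pickle.load(open('w13.pkl','rb'))
f=lambda L:[(u/2.6+240,v/2.6+90) for u,v in L]
print('face',loc(c,f([(95,388),(322,388)]),.083))
print('grip',loc(c,f([(133,572),(165,637)]),.129),'lever',loc(c,f([(258,570),(297,640)]),.129))
print('blk3',loc(c,f([(147,31),(280,31),(281,163),(149,163)]),.082))
print('balls',loc(c,f([(80,669),(341,672)]),.072))
w=world(-4,-267.5);go((w[0],w[1],.2),-.1667)"
```

```text
face [[ -39.5 -208.4]
 [  38.2 -209.1]]
grip [[ -24.1 -253.7]
 [ -14.8 -277. ]] lever [[  14.5 -253.3]
 [  27.  -278.5]]
blk3 [[ -18.3  -93.9]
 [  22.6  -94.2]
 [  23.3 -134.1]
 [ -18.8 -133.7]]
balls [[ -53.2 -328.7]
 [  50.7 -331.1]]
rows: [-0.347 -0.023  0.134] [ 0.    -0.004 -0.013] | t 22.8 tcp [ 0.5361 -0.0286  0.2268] w 0.846 q7 -0.41
```

```bash
python3 -m crank '-0.2 -0.023 0 0 0 -0.01 0.9;-0.347 -0.023 0.05 0 0 -0.013 0.9;-0.347 -0.023 0.13 0 0 -0.013 0.9;-0.347 -0.023 0.13 0 0 -0.013 0.9;-0.347 -0.023 0.13 0 0 -0.013 0.9'; python3 -c "
from loc import *
a,c=cam('wrist');save(a,'w14')
w=world(-4,-267);go((w[0],w[1],.118),-.1667)"
```

```text
clock: 23.3
tcp_pos: [0.5197, -0.0945, 0.2006]
eef_rot: [0.763, 0.647, 0.001, -0.001]
wrist_force: [0.2, -0.0, 0.5]
width: 0.896
rows: [-0.007 -0.001  0.415] [ 0.001 -0.006  0.005] | t 23.35 tcp [ 0.5201 -0.0945  0.2011] w 0.903 q7 -0.28
```

View pics/w14.png

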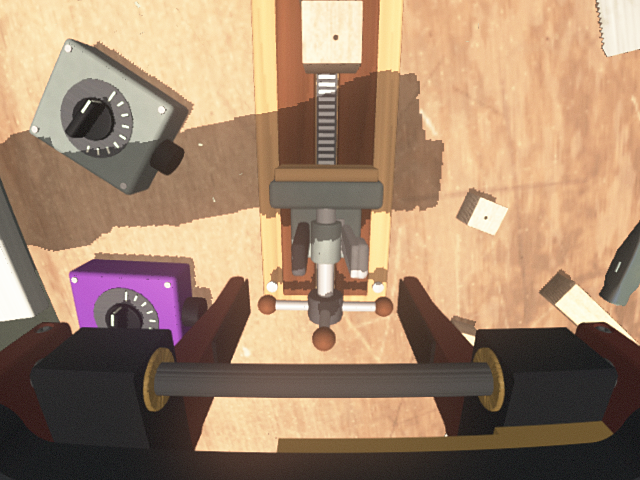

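```bash
python3 -m crank '-0.007 -0.001 0.15 0 0 0 0.9;-0.007 -0.001 0.3 0 0 0 0.9;-0.007 -0.001 0.415 0 0 0 0.9;-0.007 -0.001 0.415 0 0 0 0.9;-0.007 -0.001 0.415 0 0 0 0.9'; python3 -c "
from loc import *
a,c=cam('wrist');save(a,'w15');a,c=cam('side');save(a,'s15',(250,160,400,300),4)
print(arm.sense()['wrist_force'])
w=world(-4,-267);go((w[0],w[1],.118),-.1667)"
```

```text
clock: 23.85
tcp_pos: [0.5204, -0.0946, 0.1189]
eef_rot: [0.762, 0.647, 0.001, -0.001]
wrist_force: [-0.3, -0.2, -0.2]
width: 0.897
[-0.2266407   0.31662139  0.36331944]
rows: [-0.004 -0.005  0.009] [ 0.005 -0.006  0.006] | t 23.95 tcp [ 0.5209 -0.0951  0.1197] w 0.897 q7 -0.35
```

View pics/w15.png

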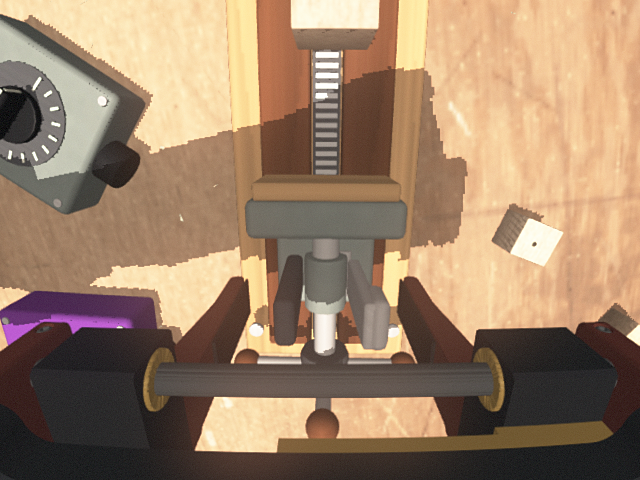

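View pics/s15.png

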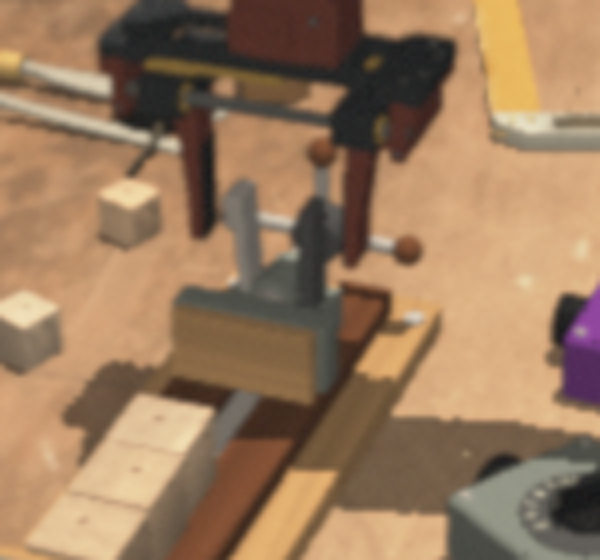

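Fingers straddle lever and grip. Squeeze.

```bash
python3 -m crank '-0.004 -0.005 0.005 0 0 0 0.3;-0.004 -0.005 0.005 0 0 0 0.3;-0.004 -0.005 0.005 0 0 0 0.3;-0.004 -0.005 0.005 0 0 0 0.3;-0.004 -0.005 0.005 0 0 0 0.3;-0.004 -0.005 0.005 0 0 0 0.3;-0.004 -0.005 0.005 0 0 0 0.3' 25; python3 -c "
from loc import *
a,c=cam('wrist');save(a,'w16')
print(arm.sense()['wrist_force'],arm.sense()['width']*88)
w=world(-4,-267);go((w[0],w[1],.118),-.1667)"
```

```text
clock: 24.65
tcp_pos: [0.5168, -0.0954, 0.1191]
eef_rot: [0.763, 0.647, -0.001, -0.002]
wrist_force: [-13.9, 1.5, 18.6]
width: 0.442
[-14.04225156   1.82558466  18.30810302] 38.72491664154919
rows: [0.001 0.015 0.006] [-0.007 -0.003  0.006] | t 24.7 tcp [ 0.5168 -0.0954  0.1191] w 0.44 q7 -0.35
```

View pics/w16.png

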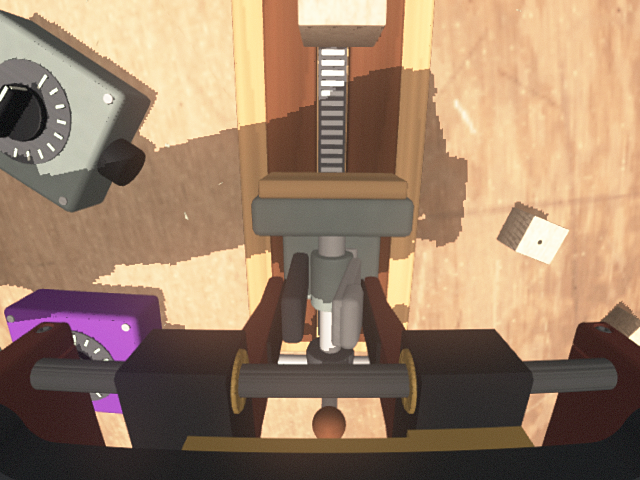

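```bash
python3 -m crank '0 0 0 0 0 0 0.3;0.05 0 0 0 0 0 0.3;0.1 0 0 0 0 0 0.3;0.15 0 0 0 0 0 0.3;0.2 0 0 0 0 0 0.3;0.25 0 0 0 0 0 0.3;0.3 0 0 0 0 0 0.3;0.33 0 0 0 0 0 0.3;0.33 0 0 0 0 0 0.3'; python3 -c "
from loc import *
import pickle
a,c=cam('wrist');save(a,'w17',(200,0,460,400),1.8);pickle.dump((a,c),open('w17.pkl','wb'))
print(arm.sense()['wrist_force'],arm.sense()['width']*88)
w=world(-4,-267+80);go((w[0],w[1],.118),-.1667)"
```

```text
clock: 25.6
tcp_pos: [0.5279, -0.0282, 0.1192]
eef_rot: [0.762, 0.648, 0.0, -0.002]
wrist_force: [-1.1, 0.5, 2.0]
width: 0.435
[-1.80709572  2.400604    2.55800922] 38.10898481172104
rows: [0.064 0.016 0.006] [-0.006 -0.005  0.008] | t 25.65 tcp [ 0.5278 -0.0289  0.1192] w 0.433 q7 -0.48
```

View pics/w17.png

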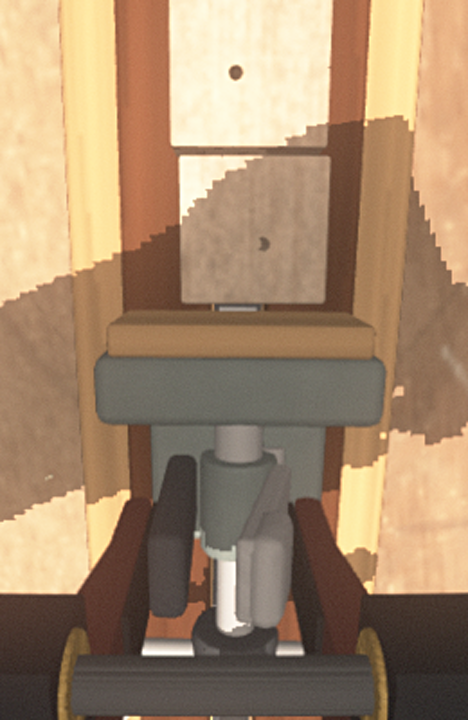

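```bash
python3 -m crank '0 0 0 0 0 0 0.9;0 0 0 0 0 0 0.9;0 0 0 0 0 0 0.9;0 0 0 0 0 0 0.9;0 0 -0.2 0 0 0 0.9;0 0 -0.4 0 0 0 0.9;0.2 0 -0.4 0 0 0 0.9;0.3 0.02 -0.4 0 0 0 0.9;0.3 0.02 -0.4 0 0 0 0.9;0.3 0.02 -0.4 0 0 0 0.9'; python3 -c "
from loc import *
import pickle
a,c=cam('wrist');save(a,'w18',(200,0,460,400),1.8);pickle.dump((a,c),open('w18.pkl','wb'))
print(arm.sense()['wrist_force'],arm.sense()['width']*88)
w=world(0,-114);go((w[0],w[1],.118),-.1667)"
```

```text
clock: 26.65
tcp_pos: [0.5411, 0.029, 0.199]
eef_rot: [0.762, 0.648, -0.001, -0.002]
wrist_force: [1.1, -0.9, 0.1]
width: 0.897
[ 0.54616796  0.4079049  -0.7925221 ] 78.87660946380701
rows: [0.136 0.02  0.404] [-0.009 -0.003  0.007] | t 26.7 tcp [0.541  0.0283 0.1988] w 0.896 q7 -0.53
```

View pics/w18.png

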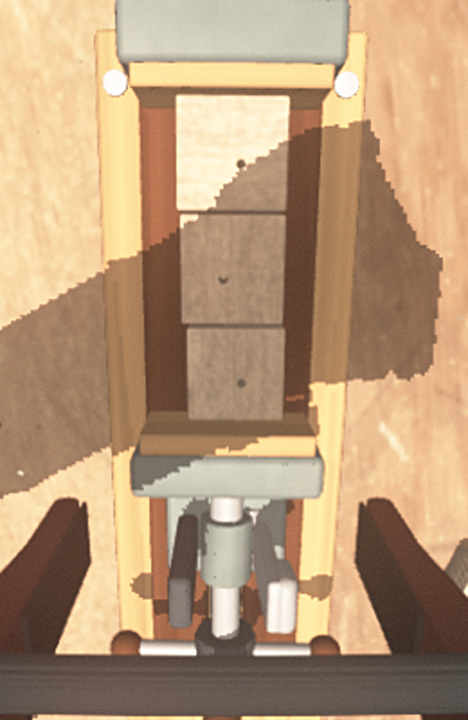

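```bash
python3 -c "
from loc import *
w=world(-2.3,-113.5);go((w[0],w[1],.067),-.17)"
```

```text
rows: [0.138 0.01  0.659] [-0.009 -0.003  0.014] | t 26.7 tcp [0.541  0.0283 0.1988] w 0.896 q7 -0.53
```

```bash
python3 -m crank '0.138 0.01 0 0 0 0.014 0.8;0.138 0.01 0.2 0 0 0.014 0.8;0.138 0.01 0.4 0 0 0.014 0.8;0.138 0.01 0.6 0 0 0.014 0.8;0.138 0.01 0.655 0 0 0.014 0.8;0.138 0.01 0.655 0 0 0.014 0.8;0.138 0.01 0.655 0 0 0.014 0.8'; python3 -c "
from loc import *
print(arm.sense()['wrist_force'])
w=world(-2.3,-113.5);go((w[0],w[1],.067),-.17)"
```

```text
clock: 27.4
tcp_pos: [0.5478, 0.0552, 0.0692]
eef_rot: [0.765, 0.644, -0.0, -0.002]
wrist_force: [0.1, 0.2, 1.0]
width: 0.803
[0.09431363 0.22241655 1.04474648]
rows: [ 0.001 -0.004  0.011] [-0.007 -0.004 -0.002] | t 27.4 tcp [0.5478 0.0552 0.0692] w 0.803 q7 -0.71
```

```bash
python3 -m crank '0 -0.005 0 0 0 0 0.3;0 -0.005 0 0 0 0 0.3;0 -0.005 0 0 0 0 0.3;0 -0.005 0 0 0 0 0.3;0 -0.005 0 0 0 0 0.3;0 -0.005 0 0 0 0 0.3' 10; python3 -c "
from loc import *
import pickle
a,c=cam('wrist');save(a,'w19',(200,100,460,360),2.2)
print(arm.sense()['wrist_force'])
w=world(-2.3,-113.5);go((w[0],w[1],.067),-.17)"
```

```text
clock: 28.0
tcp_pos: [0.5473, 0.0553, 0.0699]
eef_rot: [0.765, 0.644, -0.0, -0.001]
wrist_force: [-0.7, -1.8, 5.5]
width: 0.479
[-1.31785424 -1.00533077  6.44822381]
rows: [ 0.    -0.002  0.015] [-0.004 -0.003 -0.002] | t 28.05 tcp [0.5473 0.0553 0.0699] w 0.482 q7 -0.71
```

View pics/w19.png

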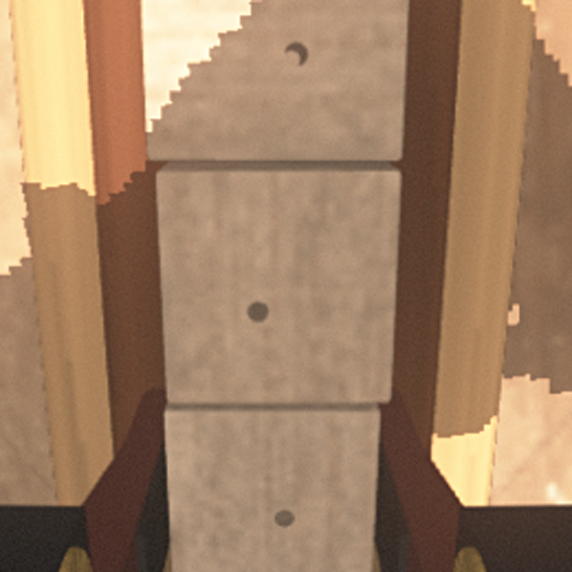

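```bash
python3 -m crank '0 0 0 0 0 0 0.8;0 0 0 0 0 0 0.8;0 0 0 0 0 0 0.8;0 0 -0.2 0 0 0 0.9;0 0 -0.4 0 0 0 0.9;0 0 -0.65 0 0 0 0.9;-0.2 0 -0.65 0 0 0 0.9;-0.4 0 -0.65 0 0 0 0.9;-0.4 0 -0.65 0 0 0 0.9'; python3 -c "
from loc import *
import pickle
a,c=cam('wrist');save(a,'w20',(200,0,460,400),1.8)
go((.5278,-.0289,.1185),-.1667)"
```

```text
clock: 28.95
tcp_pos: [0.533, -0.0301, 0.1996]
eef_rot: [0.767, 0.641, -0.001, -0.0]
wrist_force: [-0.5, -0.4, 0.0]
width: 0.901
rows: [-0.015 -0.025  0.406] [-0.005 -0.001 -0.019] | t 29.0 tcp [ 0.5334 -0.027   0.1996] w 0.903 q7 -0.44
```

View pics/w20.png

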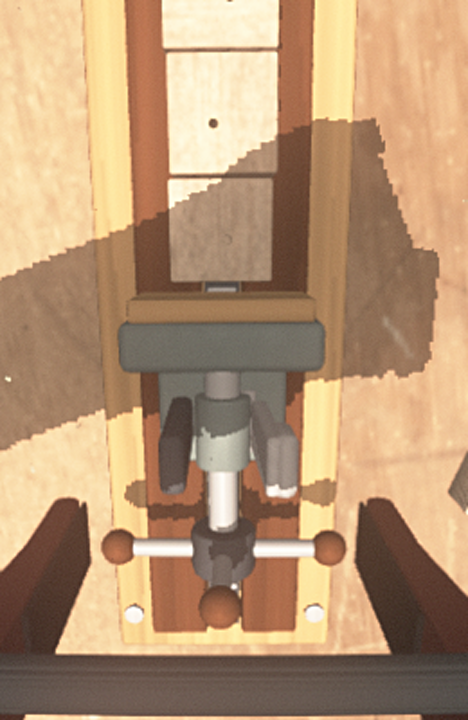

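```bash
python3 -m crank '-0.015 -0.025 0.15 0 0 -0.019 0.9;-0.015 -0.025 0.3 0 0 -0.019 0.9;-0.015 -0.025 0.406 0 0 -0.019 0.9;-0.015 -0.025 0.406 0 0 -0.019 0.9;-0.015 -0.025 0.406 0 0 -0.019 0.3;-0.015 -0.025 0.406 0 0 -0.019 0.3;-0.015 -0.025 0.406 0 0 -0.019 0.3;-0.015 -0.025 0.406 0 0 -0.019 0.3;-0.015 -0.025 0.406 0 0 -0.019 0.3;-0.015 -0.025 0.406 0 0 -0.019 0.3' 25; python3 -c "
from loc import *
print(arm.sense()['wrist_force'],arm.sense()['width']*88)
go((.5278,-.0289,.1185),-.1667)"
```

```text
clock: 30.0
tcp_pos: [0.528, -0.0285, 0.1204]
eef_rot: [0.764, 0.646, -0.0, -0.001]
wrist_force: [-4.7, 0.4, 14.0]
width: 0.431
[-4.74686965  0.42790183 14.01322484] 37.939665843948916
rows: [-0.002 -0.001  0.009] [-0.003 -0.    -0.   ] | t 30.0 tcp [ 0.528  -0.0285  0.1204] w 0.431 q7 -0.49
```

Slide gently in small steps (2–3 mm per row), watching force.

```bash
python3 -m crank '0.01 0 0 0 0 0 0.3;0.02 0 0 0 0 0 0.3;0.03 0 0 0 0 0 0.3;0.04 0 0 0 0 0 0.3;0.05 0 0 0 0 0 0.3;0.05 0 0 0 0 0 0.3'; python3 -m crank '0 0 0 0 0 0 0.3'
```

```text
clock: 30.6
tcp_pos: [0.5297, -0.0181, 0.1205]
eef_rot: [0.763, 0.646, -0.0, -0.001]
wrist_force: [-2.3, 0.3, 3.4]
width: 0.432
clock: 30.7
tcp_pos: [0.5297, -0.0181, 0.1205]
eef_rot: [0.763, 0.646, -0.0, -0.001]
wrist_force: [-1.6, -1.2, 3.3]
width: 0.432
```

```bash
python3 -c "
from loc import *
import pickle
a,c=cam('wrist');save(a,'w21',(200,0,460,400),1.8)
print(arm.sense()['wrist_force'],arm.sense()['width']*88)
go((.5278,-.0289,.1185),-.1667)"
```

```text
[-1.86818735 -0.65860857  2.80977759] 38.07853950082032
rows: [-0.055 -0.     0.01 ] [-0.003 -0.001  0.001] | t 30.75 tcp [ 0.5297 -0.0181  0.1205] w 0.433 q7 -0.51
```

View pics/w21.png

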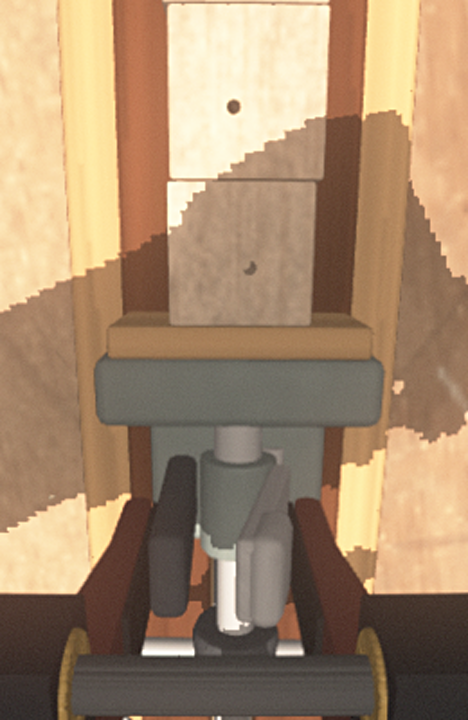

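```bash
python3 -m crank '0.005 0 0 0 0 0 0.3;0.01 0 0 0 0 0 0.3;0.01 0 0 0 0 0 0.3'; python3 -m crank '0.005 0 0 0 0 0 0.3;0.01 0 0 0 0 0 0.3;0.01 0 0 0 0 0 0.3'
```

```text
clock: 31.05
tcp_pos: [0.53, -0.016, 0.1205]
eef_rot: [0.763, 0.646, -0.0, -0.001]
wrist_force: [-1.5, -0.2, 3.7]
width: 0.43
clock: 31.35
tcp_pos: [0.5302, -0.0152, 0.1205]
eef_rot: [0.764, 0.646, -0.001, -0.0]
wrist_force: [-3.2, -5.8, 4.7]
width: 0.431
```

```bash
python3 -m crank '0.01 0 0 0 0 0 0.3;0.015 0 0 0 0 0 0.3;0.015 0 0 0 0 0 0.3;0.015 0 0 0 0 0 0.3'; python3 -c "
from loc import *
import pickle
a,c=cam('wrist');save(a,'w22',(200,0,460,400),1.8);a,c=cam('side');save(a,'s22',(200,180,400,360),3.3)
print(arm.sense()['wrist_force'],arm.sense()['width']*88)"
```

```text
clock: 31.75
tcp_pos: [0.5302, -0.0148, 0.1205]
eef_rot: [0.764, 0.645, -0.003, 0.001]
wrist_force: [-4.2, -8.7, 6.0]
width: 0.434
[-3.86710889 -9.3219663   5.64208444] 38.38983895284602
```

View pics/w22.png

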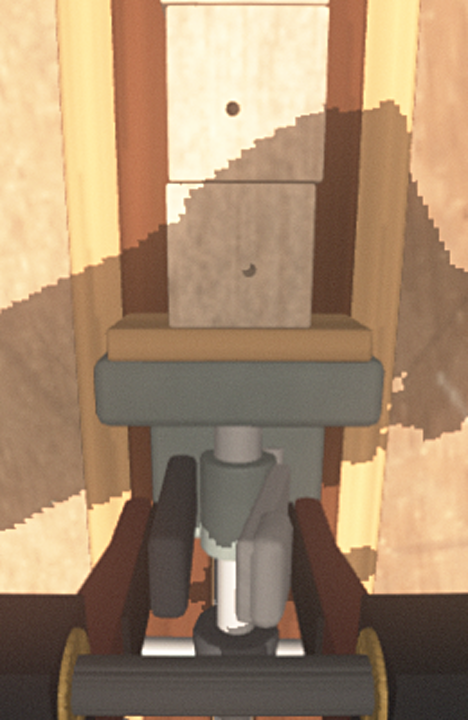

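View pics/s22.png

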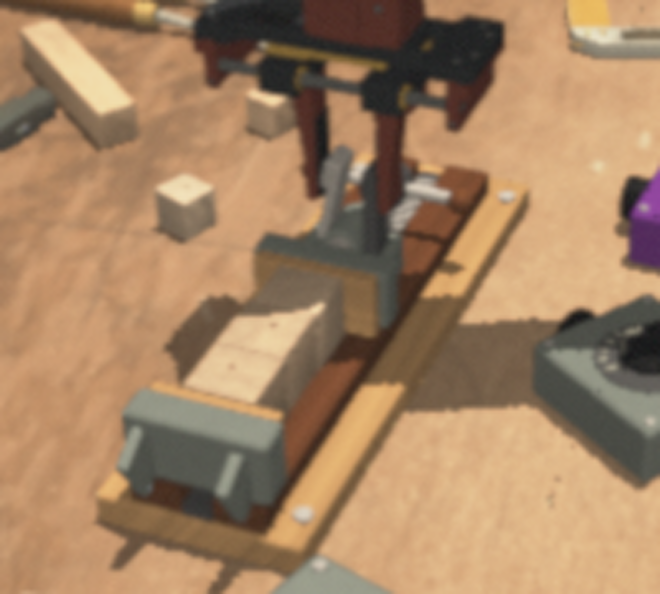

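```bash
python3 -m crank '0 0 0 0 0 0 0.9;0 0 0 0 0 0 0.9;0 0 0 0 0 0 0.9;0 0 0 0 0 0 0.9;0 0 -0.2 0 0 0 0.9;0 0 -0.4 0 0 0 0.9;-0.2 0 -0.45 0 0 0 0.9;-0.3 0 -0.45 0 0 0 0.9;-0.3 0 -0.45 0 0 0 0.9'; python3 -c "
from loc import *
import pickle
a,c=cam('wrist');save(a,'w23');pickle.dump((a,c),open('w23.pkl','wb'));a,c=cam('side');save(a,'s23',(240,180,400,300),4)
go((.5278,-.0289,.1185),-.1667+np.pi/2)"
```

```text
clock: 32.75
tcp_pos: [0.5198, -0.0764, 0.211]
eef_rot: [0.765, 0.644, -0.003, 0.001]
wrist_force: [-0.3, -0.1, -0.2]
width: 0.898
rows: [0.226 0.002 0.46 ] [2.000e-03 1.100e-02 3.137e+00] | t 32.85 tcp [ 0.5202 -0.073   0.2106] w 0.901 q7 -0.33
```

View pics/w23.png

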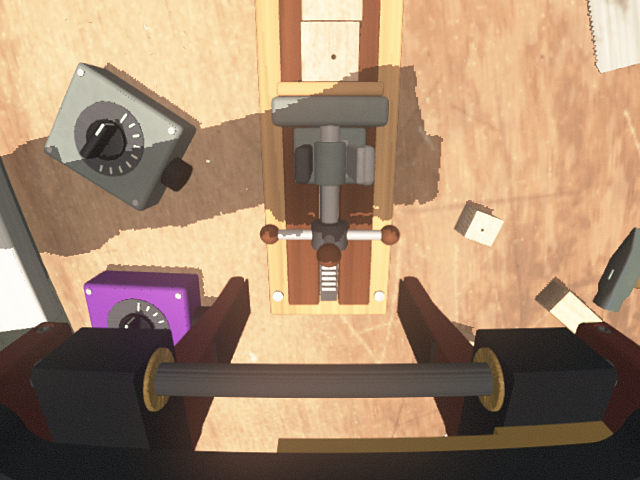

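View pics/s23.png

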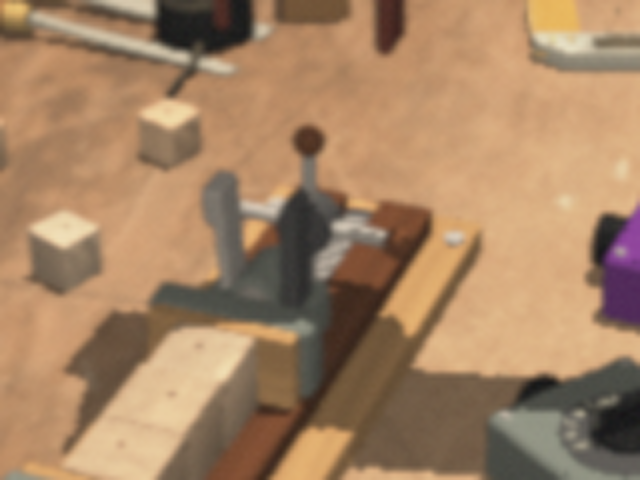

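```bash
python3 -c "
from loc import *
import pickle;a,c=pickle.load(open('w23.pkl','rb'));save(a,'w23c',(250,190,410,290),5)
print('side',loc(c,[(270,234),(390,234)],.072),'top',loc(c,[(328,254)],.124))
a,c=pickle.load(open('w23.pkl','rb'))
a2,c2=cam('top');save(a2,'t23',(300,180,440,290),5)
"
```

```text
side [[ -53.3 -249.8]
 [  51.1 -250.3]] top [[  -3.4 -249.5]]
```

View pics/w23c.png

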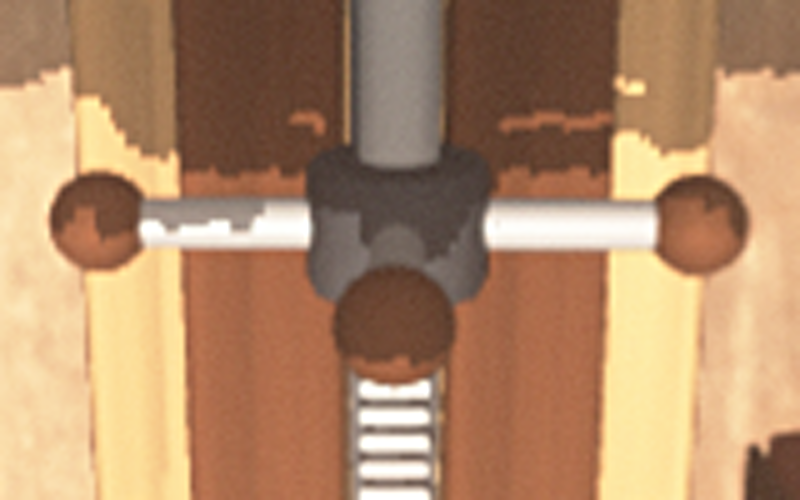

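```bash
python3 -m crank '-0.1 0 0 0 0 -0.3 0.6;-0.2 0 0 0 0 -0.6 0.6;-0.3 0 0 0 0 -0.9 0.5;-0.4 0 0 0 0 -1 0.5;-0.4 0 0 0 0 -1 0.5';python3 -m crank '0 0 0 0 0 -0.3 0.5;0 0 0 0 0 -0.6 0.5;0 0 0 0 0 -0.9 0.5;0 0 0 0 0 -1 0.5;0 0 0 0 0 -1 0.5';python3 -m crank '0 0 0 0 0 -0.3 0.5;0 0 0 0 0 -0.6 0.5;0 0 0 0 0 -0.9 0.5;0 0 0 0 0 -1 0.5;0 0 0 0 0 -1 0.5'; python3 -c "
from loc import *
w=world(-3.4,-250);go((w[0],w[1],.2),-.17+np.pi/2)"
```

```text
clock: 33.4
tcp_pos: [0.5065, -0.1524, 0.2102]
eef_rot: [0.581, 0.814, -0.003, -0.001]
wrist_force: [0.0, -0.7, 0.2]
width: 0.513
clock: 33.9
tcp_pos: [0.5069, -0.1503, 0.21]
eef_rot: [0.36, 0.933, -0.002, -0.002]
wrist_force: [-0.6, 0.2, 0.1]
width: 0.505
clock: 34.4
tcp_pos: [0.5071, -0.1489, 0.2099]
eef_rot: [0.119, 0.993, -0.001, -0.002]
wrist_force: [-0.8, -0.7, -0.7]
width: 0.502
rows: [0.004 0.359 0.049] [-0.004 -0.009 -0.136] | t 34.4 tcp [ 0.5071 -0.1489  0.2099] w 0.502 q7 1.19
```

```bash
python3 -m crank '0 0.2 0.05 0 0 -0.136 0.5;0.004 0.359 0.05 0 0 -0.136 0.5;0.004 0.359 0.05 0 0 -0.136 0.5;0.004 0.359 0.05 0 0 -0.136 0.5'; python3 -c "
from loc import *
import pickle
a,c=cam('wrist');save(a,'w24');pickle.dump((a,c),open('w24.pkl','wb'))
w=world(-3.4,-250);go((w[0],w[1],.13),-.17+np.pi/2)"
```

```text
clock: 34.8
tcp_pos: [0.5233, -0.0776, 0.1998]
eef_rot: [0.085, 0.996, -0.001, -0.002]
wrist_force: [0.2, 0.4, -0.5]
width: 0.499
rows: [-0.002 -0.     0.349] [-0.004 -0.01  -0.003] | t 34.85 tcp [ 0.5232 -0.0788  0.1997] w 0.5 q7 1.1
```

View pics/w24.png

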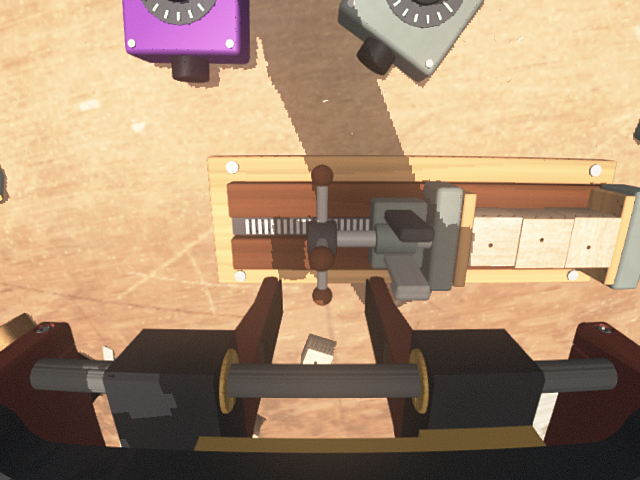

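```bash
python3 -m crank '-0.002 0 0.15 0 0 0 0.5;-0.002 0 0.3 0 0 0 0.5;-0.002 0 0.349 0 0 0 0.5;-0.002 0 0.349 0 0 0 0.5;-0.002 0 0.349 0 0 0 0.1;-0.002 0 0.349 0 0 0 0.1;-0.002 0 0.349 0 0 0 0.1;-0.002 0 0.349 0 0 0 0.1;-0.002 0 0.349 0 0 0 0.1;-0.002 0 0.349 0 0 0 0.1' 20; python3 -c "
from loc import *
import pickle
a,c=cam('wrist');save(a,'w25');print(arm.sense()['wrist_force'],arm.sense()['width']*88)
w=world(-3.4,-250);go((w[0],w[1],.13),-.17+np.pi/2)"
```

```text
clock: 35.85
tcp_pos: [0.5237, -0.0792, 0.1306]
eef_rot: [0.086, 0.996, -0.001, -0.002]
wrist_force: [-0.6, -0.4, 6.0]
width: 0.19
[-1.57603468 -0.77930195  5.43052708] 16.643062227022842
rows: [0.003 0.001 0.003] [-0.005 -0.008 -0.003] | t 35.9 tcp [ 0.5237 -0.0792  0.1306] w 0.189 q7 1.03
```

View pics/w25.png

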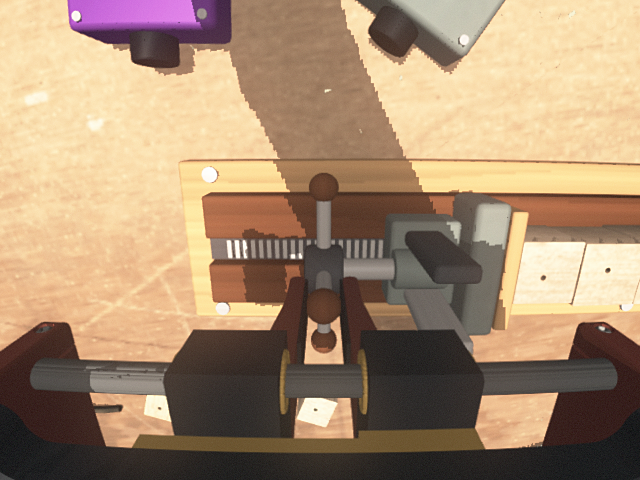

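```bash
python3 -m crank '-0.0565 0 0.004 0 0 0 0.1;-0.1 0 0.015 0 0 0 0.1;-0.141 0 0.035 0 0 0 0.1;-0.178 0 0.061 0 0 0 0.1;-0.21 0 0.093 0 0 0 0.1;-0.236 0 0.13 0 0 0 0.1;-0.256 0 0.171 0 0 0 0.1;-0.256 0 0.171 0 0 0 0.1'; python3 -c "
from loc import *
import pickle
a,c=cam('wrist');save(a,'w26');print(arm.sense()['wrist_force'],arm.sense()['width']*88)
w=world(-1.1,-250);go((w[0],w[1],.13),-.17+np.pi/2)"
```

```text
clock: 36.7
tcp_pos: [0.5767, -0.0885, 0.096]
eef_rot: [0.086, 0.996, -0.001, 0.0]
wrist_force: [5.1, -3.2, 1.0]
width: 0.189
[ 4.64434263 -2.77889313  2.24547741] 16.32764394943567
rows: [ 0.26   0.001 -0.168] [-0.003  0.001 -0.004] | t 36.75 tcp [ 0.5766 -0.0885  0.0963] w 0.186 q7 1.0
```

View pics/w26.png

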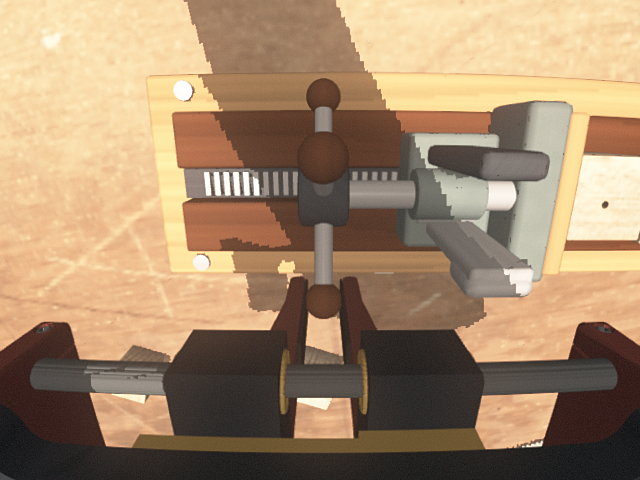

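```bash
python3 -m crank '0 0 0 0 0 0 0.5;0 0 0 0 0 0 0.5;0 0 0 0 0 0 0.5;0 0 -0.2 0 0 0 0.5;0 0 -0.4 0 0 0 0.5;0.2 0 -0.42 0 0 0 0.5;0.35 0 -0.42 0 0 0 0.5;0.35 0 -0.42 0 0 0 0.5;0.35 0 -0.42 0 0 0 0.5'; python3 -c "
from loc import *
import pickle
a,c=cam('wrist');save(a,'w27');pickle.dump((a,c),open('w27.pkl','wb'))
w=world(-18,-250);go((w[0],w[1],.127),-.17+np.pi/2)"
```

```text
clock: 37.65
tcp_pos: [0.5075, -0.0768, 0.1806]
eef_rot: [0.086, 0.996, -0.001, 0.0]
wrist_force: [0.2, -0.2, -0.9]
width: 0.498
rows: [-0.003  0.002  0.268] [-0.004  0.002 -0.005] | t 37.7 tcp [ 0.5081 -0.0768  0.1805] w 0.5 q7 1.09
```

View pics/w27.png

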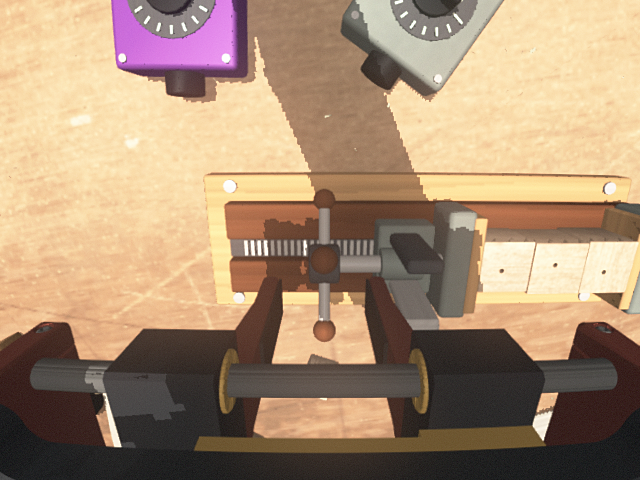

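```bash
python3 -c "
from loc import *
import pickle;a,c=pickle.load(open('w27.pkl','rb'))
print(loc(c,[(323,260)],.121),loc(c,[(324.5,330)],.09),loc(c,[(324.5,199)],.054))"
```

```text
[[ -23.6 -251. ]] [[  47.6 -250.2]] [[ -50.5 -249.7]]
```

```bash
python3 -m crank '0.015 0.002 0.1 0 0 0 0.5;0.015 0.002 0.2 0 0 0 0.5;0.015 0.002 0.268 0 0 0 0.5;0.015 0.002 0.268 0 0 0 0.5;0.015 0.002 0.268 0 0 0 0.1;0.015 0.002 0.268 0 0 0 0.1;0.015 0.002 0.268 0 0 0 0.1;0.015 0.002 0.268 0 0 0 0.1;0.015 0.002 0.268 0 0 0 0.1' 20; python3 -c "
from loc import *
import pickle
a,c=cam('wrist');save(a,'w28',(200,150,500,450),2);print(arm.sense()['wrist_force'],arm.sense()['width']*88)
w=world(-1.5,-250);go((w[0],w[1],.072+.006),-.17+np.pi/2)"
```

```text
clock: 38.6
tcp_pos: [0.5057, -0.0763, 0.1275]
eef_rot: [0.086, 0.996, -0.001, 0.001]
wrist_force: [-0.2, -0.8, 3.5]
width: 0.187
[-0.46660271 -0.92485109  4.3652191 ] 16.588417746997344
rows: [-0.098  0.002  0.247] [-0.005  0.004 -0.005] | t 38.65 tcp [ 0.5056 -0.0763  0.1274] w 0.189 q7 1.02
```

View pics/w28.png

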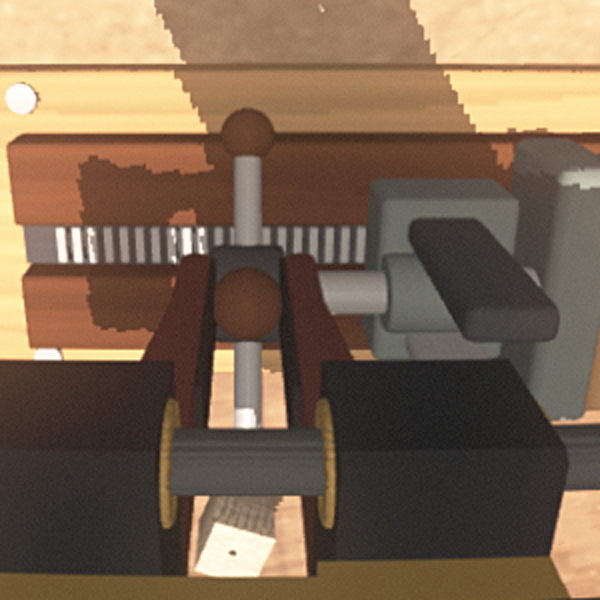

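```bash
python3 -m crank '-0.048 0 -0.013 0 0 0 0.1;-0.093 0 -0.017 0 0 0 0.1;-0.138 0 -0.013 0 0 0 0.1;-0.182 0 -0.002 0 0 0 0.1;-0.223 0 0.018 0 0 0 0.1;-0.26 0 0.044 0 0 0 0.1;-0.292 0 0.076 0 0 0 0.1;-0.318 0 0.113 0 0 0 0.1;-0.337 0 0.154 0 0 0 0.1;-0.337 0 0.154 0 0 0 0.1'; python3 -c "
from loc import *
print(arm.sense()['wrist_force'],arm.sense()['width']*88)
w=world(-1.5,-250);go((w[0],w[1],.072+.006),-.17+np.pi/2)"
```

```text
clock: 39.65
tcp_pos: [0.5714, -0.0878, 0.0951]
eef_rot: [0.086, 0.996, -0.001, -0.0]
wrist_force: [-0.5, -0.0, -0.5]
width: 0.1
[-0.46870135 -0.00719494 -0.47853422] 8.789255179247215
rows: [0.235 0.002 0.086] [-0.004 -0.001 -0.005] | t 39.65 tcp [ 0.5714 -0.0878  0.0951] w 0.1 q7 1.0
```

```bash
python3 -m crank '0 0 0 0 0 0 0.5;0 0 -0.2 0 0 0 0.5;0 0 -0.4 0 0 0 0.5;0.2 0 -0.42 0 0 0 0.5;0.35 0 -0.42 0 0 0 0.5;0.35 0 -0.42 0 0 0 0.5;0.35 0 -0.42 0 0 0 0.5'; python3 -c "
from loc import *
import pickle
a,c=cam('wrist');save(a,'w29');pickle.dump((a,c),open('w29.pkl','wb'))
w=world(-18,-250);go((w[0],w[1],.127),-.17+np.pi/2)"
```

```text
clock: 40.35
tcp_pos: [0.5024, -0.076, 0.1797]
eef_rot: [0.086, 0.996, -0.002, 0.0]
wrist_force: [0.9, -0.4, -0.1]
width: 0.5
rows: [-0.029  0.003  0.263] [-0.005  0.001 -0.006] | t 40.4 tcp [ 0.503  -0.076   0.1795] w 0.498 q7 1.09
```

View pics/w29.png

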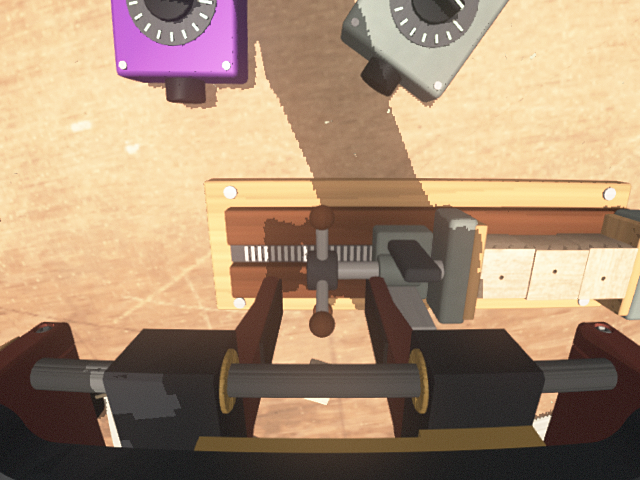

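```bash
cat > wheel.py <<'E'
from loc import *
def fitw(c,uvs,ks,th0,y=-250):
    "ks: ball index*90deg offsets; solve theta (deg), xc, y"
    def r(p):
        th,xc,yy=p;out=[]
        for uv,k in zip(uvs,ks):
            t=np.radians(th+k);w=world(xc+52*np.sin(t),yy)
            out.append(proj(c,[[w[0],w[1],.072+.052*np.cos(t)]])[0]-uv)
        return np.ravel(out)
    s=least_squares(r,[th0,-1.5,y],x_scale=[5,1,1]);print(np.round(s.x,1),np.round(s.fun,1))
E
python3 -c "
from wheel import *
import pickle;a,c=pickle.load(open('w29.pkl','rb'));save(a,'w29c',(270,180,380,350),4)
fitw(c,[(322,217),(322,322)],[0,90],-45)
a,c=pickle.load(open('w27.pkl','rb'));fitw(c,[(323,260),(324.5,330),(324.5,199)],[0,90,-90],-20)
a,c=pickle.load(open('w23.pkl','rb'));fitw(c,[(328,254),(390,234),(270,234)],[0,90,-90],0)
"
```

```text
[ -54.8  -10.2 -251.8] [-0.3 -0.   0.3  0. ]
[ -23.7   -2.1 -250.4] [ 0.9  0.  -0.3 -0.3 -0.8  0.3]
[  -2.    -1.5 -249.8] [ 0.1  0.4 -0.3  0.1  0.2 -0.6]
```

View pics/w29c.png

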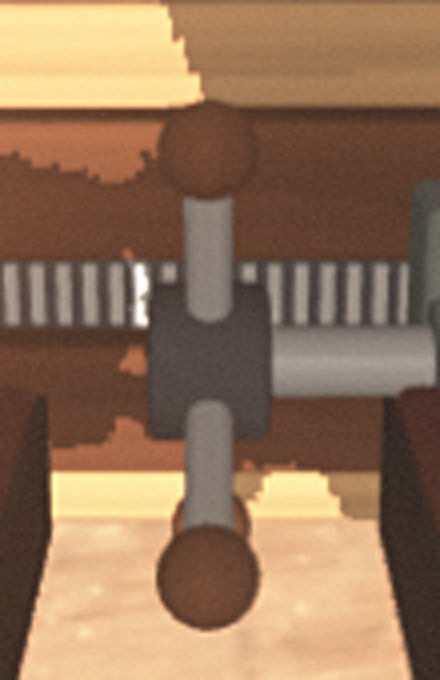

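```bash
cat >> wheel.py <<'E'
def fitw2(c,uvs,ks,th0,xc=-1.8,y=-250):
    def r(p):
        out=[]
        for uv,k in zip(uvs,ks):
            t=np.radians(p[0]+k);w=world(xc+52*np.sin(t),p[1])
            out.append(proj(c,[[w[0],w[1],.072+.052*np.cos(t)]])[0]-uv)
        return np.ravel(out)
    s=least_squares(r,[th0,y],x_scale=[5,1]);print(np.round(s.x,1),np.round(s.fun,1))
E
python3 -c "
from wheel import *
import pickle;a,c=pickle.load(open('w29.pkl','rb'))
fitw2(c,[(322,217.8),(322,324.3)],[0,90],-45)
fitw(c,[(322,217.8),(322,324.3),(322.5,309.5)],[0,90,180],-45)
"
```

```text
[ -67.2 -251.8] [-0.2 -0.1  0.2  0.1]
[ -66.3   -2.3 -251.9] [-0.3 -0.1  0.1  0.1  0.2  0. ]
```

```bash
python3 -c "
from loc import *
w=world(19,-251);go((w[0],w[1],.1235),-.17+np.pi/2)"
```

```text
rows: [-0.214 -0.001  0.28 ] [-0.005  0.001 -0.006] | t 40.4 tcp [ 0.503  -0.076   0.1795] w 0.498 q7 1.09
```

```bash
python3 -m crank '-0.214 -0.001 0 0 0 0 0.5;-0.214 -0.001 0.1 0 0 0 0.5;-0.214 -0.001 0.2 0 0 0 0.5;-0.214 -0.001 0.28 0 0 0 0.5;-0.214 -0.001 0.28 0 0 0 0.5;-0.214 -0.001 0.28 0 0 0 0.1;-0.214 -0.001 0.28 0 0 0 0.1;-0.214 -0.001 0.28 0 0 0 0.1;-0.214 -0.001 0.28 0 0 0 0.1;-0.214 -0.001 0.28 0 0 0 0.1' 40; python3 -c "
from loc import *
import pickle
a,c=cam('wrist');save(a,'w30',(200,150,500,450),2);print(arm.sense()['wrist_force'],arm.sense()['width']*88)
w=world(-1.5,-250);go((w[0],w[1],.072+.006),-.17+np.pi/2)"
```

```text
clock: 41.4
tcp_pos: [0.5455, -0.0848, 0.1243]
eef_rot: [0.087, 0.996, -0.002, 0.001]
wrist_force: [-0.8, -3.9, 5.5]
width: 0.186
[-1.48758397 -3.68931062  5.71880455] 16.076105331428533
rows: [0.106 0.01  0.231] [-0.008  0.004 -0.007] | t 41.45 tcp [ 0.5455 -0.0847  0.1243] w 0.183 q7 1.02
```

View pics/w30.png

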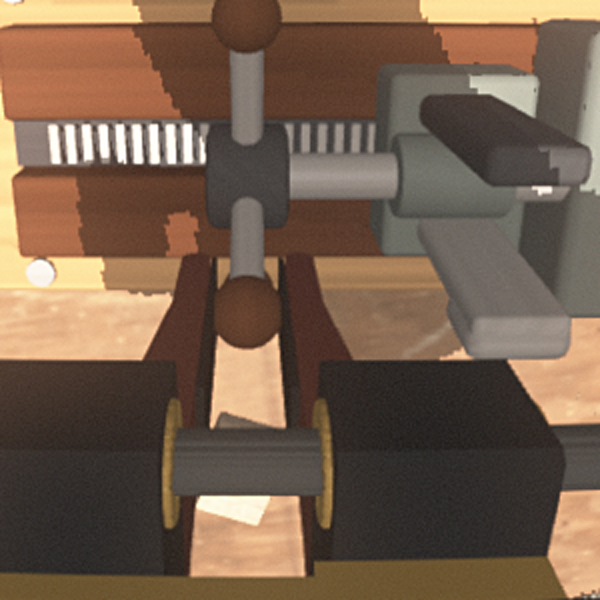

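```bash
python3 -m crank '-0.034 0 0.018 0 0 0 0.1;-0.063 0 0.039 0 0 0 0.1;-0.09 0 0.065 0 0 0 0.1;-0.112 0 0.093 0 0 0 0.1;-0.13 0 0.124 0 0 0 0.1;-0.141 0 0.15 0 0 0 0.1;-0.141 0 0.15 0 0 0 0.1'; python3 -c "
from loc import *
print(arm.sense()['wrist_force'],arm.sense()['width']*88)
w=world(-1.5,-250);go((w[0],w[1],.072+.006),-.17+np.pi/2)"
```

```text
clock: 42.15
tcp_pos: [0.5753, -0.0912, 0.0952]
eef_rot: [0.087, 0.996, -0.003, 0.003]
wrist_force: [3.8, -5.0, 3.9]
width: 0.182
[ 3.80132547 -4.98297745  3.89464179] 16.01075754975341
rows: [0.258 0.015 0.085] [-0.01   0.012 -0.01 ] | t 42.15 tcp [ 0.5753 -0.0912  0.0952] w 0.182 q7 1.0
```

```bash
python3 -m crank '0 0 0 0 0 0 0.5;0 0 0 0 0 0 0.5;0 0 0 0 0 0 0.5;0 0 -0.2 0 0 0 0.5;0 0 -0.4 0 0 0 0.5;0.2 0 -0.42 0 0 0 0.5;0.35 0 -0.42 0 0 0 0.5;0.35 0 -0.42 0 0 0 0.5'; python3 -c "
from loc import *
import pickle
a,c=cam('wrist');save(a,'w31');pickle.dump((a,c),open('w31.pkl','wb'));save(a,'w31c',(270,170,380,350),4)
a,c=cam('top');save(a,'t31',(220,160,440,290),3.6)
w=world(-18,-250);go((w[0],w[1],.127),-.17+np.pi/2)"
```

```text
clock: 42.95
tcp_pos: [0.5025, -0.0777, 0.1788]
eef_rot: [0.087, 0.996, -0.004, 0.002]
wrist_force: [-0.1, -0.4, -0.1]
width: 0.501
rows: [-0.011  0.014  0.261] [-0.011  0.013 -0.01 ] | t 43.05 tcp [ 0.5059 -0.0787  0.1791] w 0.502 q7 1.08
```

View pics/w31.png

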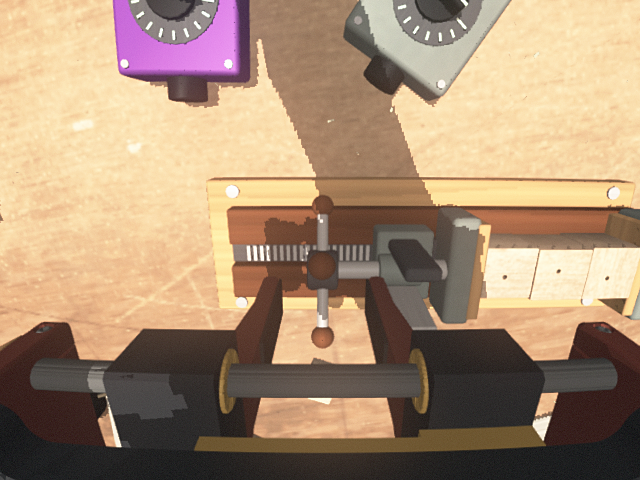

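View pics/w31c.png

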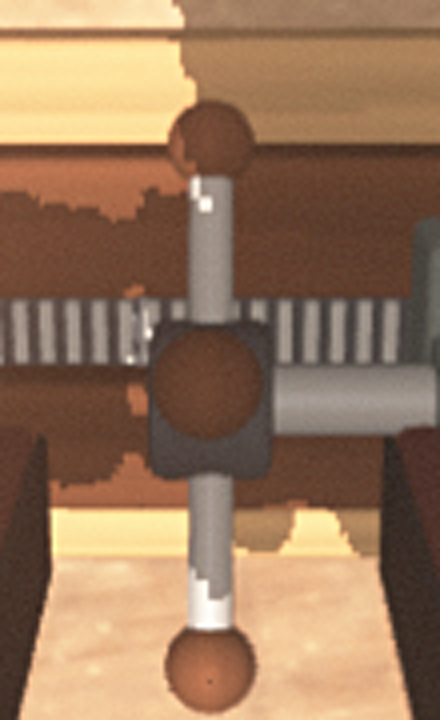

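```bash
python3 -c "
from wheel import *
import pickle;a,c=pickle.load(open('w31.pkl','rb'))
fitw(c,[(322,265.5),(322.5,337.2),(322.7,205.5)],[0,90,-90],-20)
print(loc(c,[(490,225),(478,318)],.083),loc(c,[(490,292)],.083))
a,c=pickle.load(open('w27.pkl','rb'));print(loc(c,[(487,219),(474,315)],.083))
a,c=pickle.load(open('w24.pkl','rb'));print(loc(c,[(476,195),(465,287)],.083))
"
```

```text
[ -25.7   -1.7 -253.7] [-0.1  0.   0.4 -0.6 -0.2  0.5]
[[ -41.1 -129.6]
 [  36.9 -127.9]] [[  13.7 -121.5]]
[[ -40.8 -129.2]
 [  39.6 -128.3]]
[[ -40.5 -129. ]
 [  38.4 -128.3]]
```

View pics/t31.png

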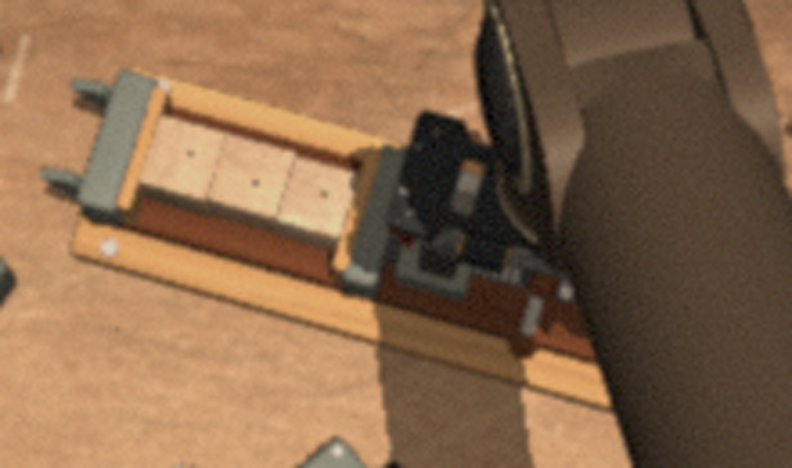

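```bash
python3 -c "
from loc import *
w=world(-24.2,-253.5);go((w[0],w[1],.123),-.17+np.pi/2)"
```

```text
rows: [ 0.02  -0.003  0.28 ] [-0.011  0.013 -0.01 ] | t 43.05 tcp [ 0.5059 -0.0787  0.1791] w 0.502 q7 1.08
```

```bash
python3 -m crank '0.02 -0.003 0 -0.01 0.01 -0.01 0.5;0.02 -0.003 0.1 -0.01 0.01 -0.01 0.5;0.02 -0.003 0.2 -0.01 0.01 -0.01 0.5;0.02 -0.003 0.28 -0.01 0.01 -0.01 0.5;0.02 -0.003 0.28 -0.01 0.01 -0.01 0.5;0.02 -0.003 0.28 -0.01 0.01 -0.01 0.1;0.02 -0.003 0.28 -0.01 0.01 -0.01 0.1;0.02 -0.003 0.28 -0.01 0.01 -0.01 0.1;0.02 -0.003 0.28 -0.01 0.01 -0.01 0.1;0.02 -0.003 0.28 -0.01 0.01 -0.01 0.1' 40; python3 -c "
from loc import *
print(arm.sense()['wrist_force'],arm.sense()['width']*88)
w=world(-24.2,-253.5);go((w[0],w[1],.123),-.17+np.pi/2)"
```

```text
clock: 44.05
tcp_pos: [0.5024, -0.0792, 0.1237]
eef_rot: [0.085, 0.996, -0.001, 0.001]
wrist_force: [-1.3, -0.2, 3.5]
width: 0.18
[-1.28518538 -0.23735884  3.4960229 ] 15.84231007087157
rows: [0.002 0.001 0.003] [-0.002  0.005 -0.   ] | t 44.05 tcp [ 0.5024 -0.0792  0.1237] w 0.18 q7 1.02
```

```bash
python3 -m crank '-0.037 0 -0.014 0 0 0 0.1;-0.077 0 -0.023 0 0 0 0.1;-0.113 0 -0.026 0 0 0 0.1;-0.144 0 -0.024 0 0 0 0.1;-0.167 0 -0.02 0 0 0 0.1;-0.167 0 -0.02 0 0 0 0.1;-0.167 0 -0.02 0 0 0 0.1'; python3 -c "
from loc import *
print(arm.sense()['wrist_force'],arm.sense()['width']*88)
w=world(-1.7,-253.5);go((w[0],w[1],.123),-.17+np.pi/2)"
```

```text
clock: 44.75
tcp_pos: [0.5345, -0.0857, 0.1276]
eef_rot: [0.085, 0.996, -0.001, 0.0]
wrist_force: [-3.5, -3.4, 2.0]
width: 0.181
[-3.48166028 -3.42220962  2.03730579] 15.897873173541377
rows: [0.053 0.006 0.023] [-0.005  0.001 -0.001] | t 44.75 tcp [ 0.5345 -0.0857  0.1276] w 0.181 q7 1.03
```

```bash
python3 -m crank '0 0 0 0 0 0 0.5;0 0 0 0 0 0 0.5;0 0 0 0 0 0 0.5;0 0 -0.15 0 0 0 0.5;0 0 -0.3 0 0 0 0.5;0 0 -0.3 0 0 0 0.5'; python3 -c "
from loc import *
import pickle
a,c=cam('wrist');save(a,'w32');pickle.dump((a,c),open('w32.pkl','wb'));save(a,'w32c',(270,150,380,350),3.8)
"
```

```text
clock: 45.35
tcp_pos: [0.5368, -0.0848, 0.1912]
eef_rot: [0.085, 0.996, -0.001, 0.003]
wrist_force: [0.4, 0.3, 0.1]
width: 0.504
```

View pics/w32.png

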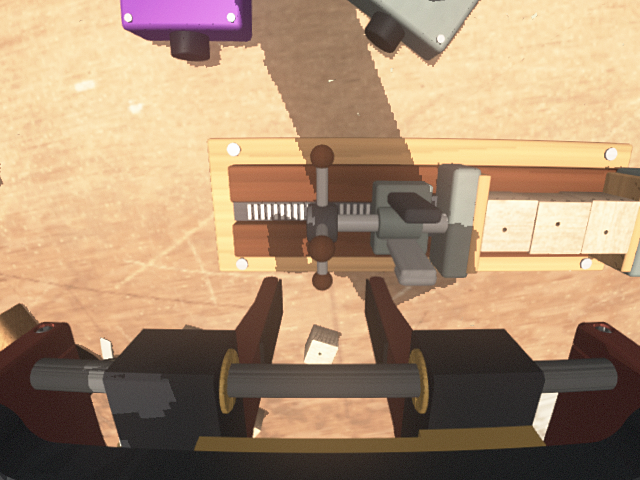

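View pics/w32c.png

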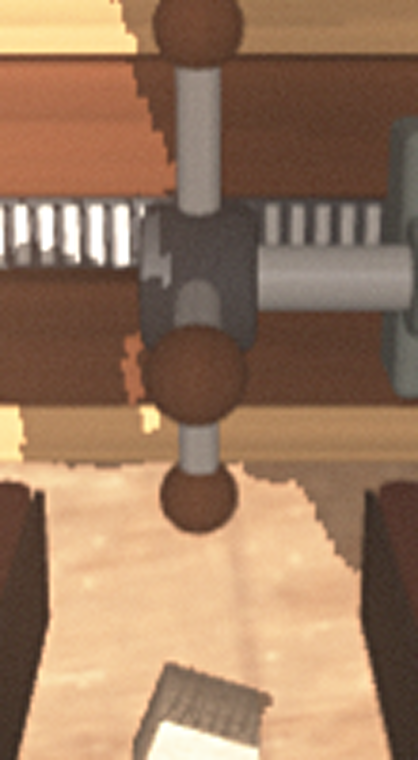

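```bash
python3 -c "
from wheel import *
import pickle;a,c=pickle.load(open('w32.pkl','rb'))
fitw(c,[(197/3.8+270,374/3.8+150),(199/3.8+270,495/3.8+150),(198/3.8+270,25/3.8+150)],[0,90,-90],8)
"
```

```text
[   4.    -1.8 -254.7] [ 0.1 -0.   0.1 -0.1 -0.2  0.1]
```

```bash
python3 -c "
from wheel import *
import pickle;a,c=pickle.load(open('top.pkl','rb'))
T=lambda u,v:(u/5+130,v/5+190)
q=ray(c,[T(235,72),T(470,238),T(285,492),T(48,330)],.055);print(q,q.mean(0));print(ray(c,[T(250,272)],.065))
q=q[:,:2]
for i in range(4):
  d=q[(i+1)%4]-q[i];print(np.linalg.norm(d),np.degrees(np.arctan2(d[1],d[0])))
go((q.mean(0)[0]-.06,q.mean(0)[1]-.03,.25))
"
```

```text
[[0.5436934  0.36102568 0.055     ]
 [0.47973603 0.24327162 0.055     ]
 [0.35725332 0.30778202 0.055     ]
 [0.41656118 0.42519813 0.055     ]] [0.44931098 0.33431936 0.055     ]
[[0.45133634 0.33647583 0.065     ]]
0.1340021026667939 -118.50831822318835
0.13843267477483687 152.22467977654418
0.13154453195389354 63.20127891279445
0.14241034592108862 -26.78324328207268
rows: [ 1.051  1.794 -0.313] [0. 0. 0.] | t 45.4 tcp [ 0.5358 -0.0853  0.1893] w 0.5 q7 1.09
```

```bash
python3 -m crank '0 0 -0.3 0 0 0.2 0.7;0.2 0.25 -0.3 0 0 0.5 0.7;0.4 0.5 -0.3 0 0 0.8 0.7;0.5 0.8 -0.3 0 0 1 0.7;0.5 0.95 -0.3 0 0 1 0.7;0.5 0.95 -0.3 0 0 1 0.7'; python3 -c "
from wheel import *
go((.445,.29,.25),np.radians(3))"
```

```text
clock: 46.0
tcp_pos: [0.4678, 0.1238, 0.2483]
eef_rot: [0.327, 0.945, -0.0, 0.003]
wrist_force: [0.4, 0.3, 0.6]
width: 0.696
rows: [ 0.603  0.583 -0.011] [0.006 0.008 1.706] | t 46.0 tcp [0.4678 0.1238 0.2483] w 0.696 q7 0.3
```

```bash
python3 -m crank '0.2 0.2 0 0 0 0.3 0.7;0.4 0.4 0 0 0 0.6 0.7;0.6 0.58 0 0 0 0.9 0.7;0.6 0.58 0 0 0 1 0.7;0.6 0.58 0 0 0 1 0.7'; python3 -m crank '0 0 0 0 0 0.3 0.7;0 0 0 0 0 0.6 0.7;0 0 0 0 0 0.7 0.7;0 0 0 0 0 0.7 0.7';python3 -c "
from wheel import *
import pickle
a,c=cam('wrist');save(a,'w33');pickle.dump((a,c),open('w33.pkl','wb'))
go((.445,.29,.25),np.radians(3))"
```

```text
clock: 46.5
tcp_pos: [0.4419, 0.2956, 0.2473]
eef_rot: [0.548, 0.836, 0.001, 0.001]
wrist_force: [0.3, 0.3, 0.7]
width: 0.704
clock: 46.9
tcp_pos: [0.4418, 0.2949, 0.2464]
eef_rot: [0.686, 0.728, 0.001, 0.001]
wrist_force: [-0.0, -0.3, 0.3]
width: 0.7
rows: [-0.026  0.015 -0.017] [ 0.005 -0.     0.019] | t 46.95 tcp [0.4418 0.2949 0.2466] w 0.7 q7 -0.86
```

View pics/w33.png

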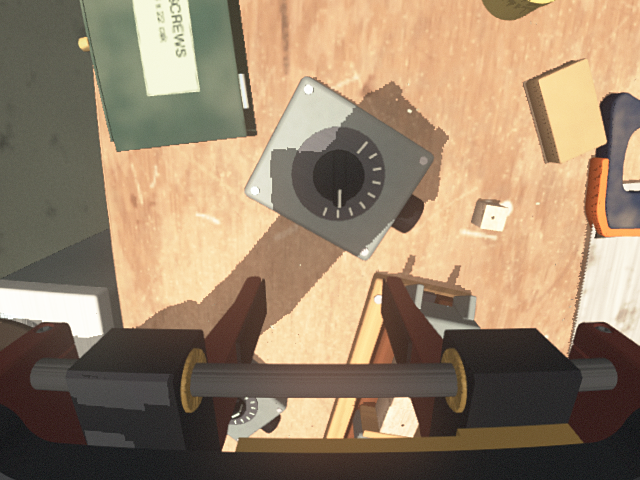

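```bash
python3 -c "
from wheel import *
import pickle
a,c=pickle.load(open('w33.pkl','rb'));save(a,'w33c',(235,70,440,265),3.8)"
```

```text
(no output)
```

View pics/w33c.png

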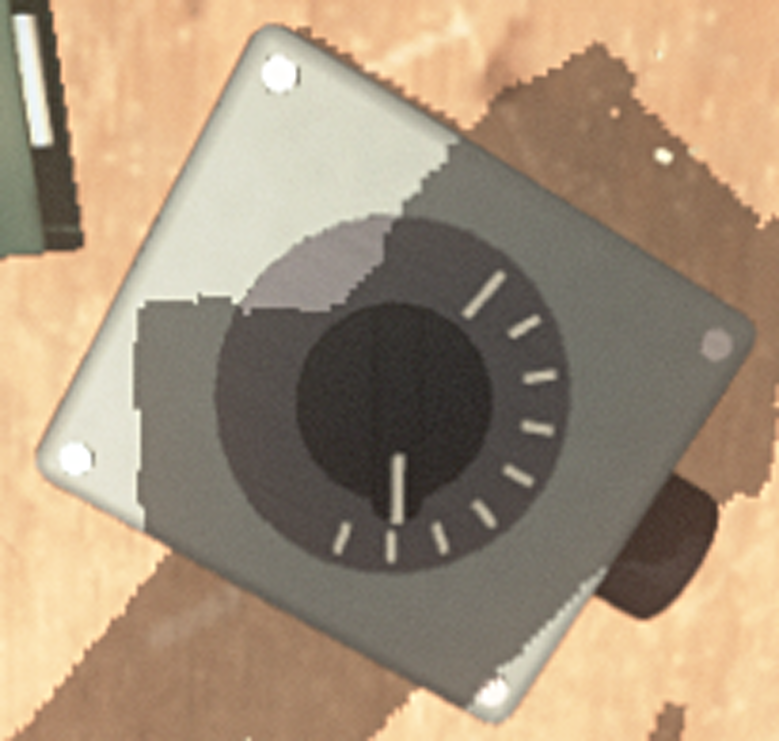

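```bash
python3 -c "
from wheel import *
import pickle
a,c=pickle.load(open('w33.pkl','rb'))
T=lambda u,v:(u/3.8+235,v/3.8+70)
o=ray(c,[T(393,393)],.056);print(o, ray(c,[T(394,402)],.066))
p=ray(c,[T(399,455),T(397,522)],.088);d=p[1]-p[0];print('ptr',np.degrees(np.arctan2(d[1],d[0])))
for i,t in enumerate([(485,295),(525,326),(540,377),(538,428),(518,475),(484,513),(440,538),(391,547),(342,538)]):
  d=ray(c,[T(*t)],.056)[0]-o[0];print(i,np.degrees(np.arctan2(d[1],d[0])))
go((o[0][0],o[0][1],.12),np.radians(3))"
```

```text
[[0.45475579 0.34097635 0.056     ]] [[0.45463201 0.33982281 0.066     ]]
ptr -87.45136634182697
0 50.464233734110735
1 30.426919671145964
2 9.756267286172084
3 -9.836957433618753
4 -29.271999978950408
5 -48.620593510895546
6 -67.76801177881052
7 -86.57801032922114
8 -105.45280419405057
rows: [0.226 0.077 0.633] [ 0.005 -0.     0.019] | t 46.95 tcp [0.4418 0.2949 0.2466] w 0.7 q7 -0.86
```

```bash
python3 -m crank '0.223 0.076 0 0 0 0.019 0.7;0.223 0.076 0.2 0 0 0.019 0.6;0.223 0.076 0.4 0 0 0.019 0.5;0.223 0.076 0.6 0 0 0.019 0.5;0.223 0.076 0.6 0 0 0.019 0.5;0.223 0.076 0.6 0 0 0.019 0.5'; python3 -c "
from wheel import *
import pickle
a,c=cam('wrist');save(a,'w34');pickle.dump((a,c),open('w34.pkl','wb'))
go((.4547,.3403,.080),np.radians(3))"
```

```text
clock: 47.55
tcp_pos: [0.4544, 0.3403, 0.1268]
eef_rot: [0.688, 0.726, 0.0, 0.0]
wrist_force: [0.4, 0.0, 0.5]
width: 0.498
rows: [-0.004 -0.003  0.24 ] [ 0.007 -0.003  0.002] | t 47.6 tcp [0.4551 0.341  0.1281] w 0.501 q7 -1.04
```

View pics/w34.png

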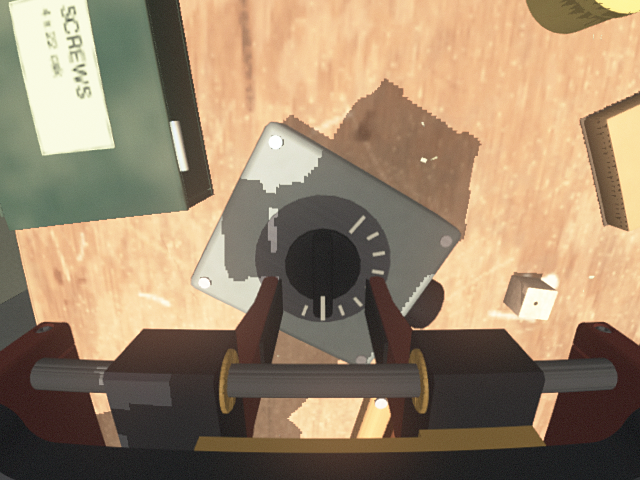

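```bash
python3 -m crank '-0.004 -0.002 0.12 0 0 0 0.5;-0.004 -0.002 0.2 0 0 0 0.5;-0.004 -0.002 0.238 0 0 0 0.5;-0.004 -0.002 0.238 0 0 0 0.5;-0.004 -0.002 0.238 0 0 0 0.05;-0.004 -0.002 0.238 0 0 0 0.05;-0.004 -0.002 0.238 0 0 0 0.05;-0.004 -0.002 0.238 0 0 0 0.05;-0.004 -0.002 0.238 0 0 0 0.05' 30; python3 -c "
from wheel import *
s=arm.sense();print(s['wrist_force'],s['width']*88)
go((.4547,.3403,.080),np.radians(3))"
```

```text
clock: 48.5
tcp_pos: [0.4538, 0.343, 0.0842]
eef_rot: [0.687, 0.726, 0.003, 0.0]
wrist_force: [-10.7, -0.6, 23.1]
width: 0.132
[-10.66243686  -0.60494805  23.07331374] 11.61434501260992
rows: [-0.014  0.004  0.021] [ 0.009 -0.009  0.005] | t 48.5 tcp [0.4538 0.343  0.0842] w 0.132 q7 -1.09
```

```bash
python3 -m crank '-0.006 0.002 -0.01 0 0 0 0.05;-0.012 0.003 -0.01 0 0 0 0.05;-0.012 0.003 -0.01 0 0 0 0.05'; python3 -m crank '0 0 0 0 0 -0.25 0.05;0 0 0 0 0 -0.5 0.05;0 0 0 0 0 -0.75 0.05;0 0 0 0 0 -0.95 0.05;0 0 0 0 0 -0.95 0.05'; python3 -c "
from wheel import *
s=arm.sense();print(s['wrist_force'],s['ft_torque'],s['width']*88)
go((.4547,.3403,.086),np.radians(83))"
```

```text
clock: 48.8
tcp_pos: [0.4537, 0.3423, 0.0854]
eef_rot: [0.687, 0.727, 0.004, -0.001]
wrist_force: [1.6, 8.4, -18.7]
width: 0.133
clock: 49.3
tcp_pos: [0.4524, 0.342, 0.0853]
eef_rot: [0.496, 0.868, 0.003, -0.001]
wrist_force: [-4.8, -0.5, -1.5]
width: 0.136
[-4.84099839 -0.51648814 -1.4541746 ] [-0.21147257  1.24139016  0.01441897] 11.927752490791555
rows: [-0.013  0.006 -0.003] [ 0.012 -0.007 -1.831] | t 49.3 tcp [0.4524 0.342  0.0853] w 0.136 q7 -0.67
```

```bash
python3 -m crank '0 0 0 0 0 -0.25 0.05;0 0 0 0 0 -0.5 0.05;0 0 0 0 0 -0.75 0.05;0 0 0 0 0 -0.95 0.05;0 0 0 0 0 -0.95 0.05'; python3 -m crank '0 0 0 0 0 -0.25 0.05;0 0 0 0 0 -0.5 0.05;0 0 0 0 0 -0.75 0.05;0 0 0 0 0 -0.85 0.05;0 0 0 0 0 -0.85 0.05'; python3 -c "
from wheel import *
s=arm.sense();print(s['wrist_force'],s['ft_torque'],s['width']*88)
go((.4547,.3403,.086),np.radians(83))"
```

```text
clock: 49.8
tcp_pos: [0.4513, 0.341, 0.0853]
eef_rot: [0.277, 0.961, 0.002, -0.001]
wrist_force: [-5.4, -2.6, 0.7]
width: 0.132
clock: 50.3
tcp_pos: [0.4509, 0.3399, 0.0853]
eef_rot: [0.069, 0.998, 0.001, -0.001]
wrist_force: [-4.6, -3.3, 0.0]
width: 0.131
[-4.6088358  -3.33447062  0.01643786] [-0.69193288  0.83401117  0.1024157 ] 11.535271828120461
rows: [-0.019  0.005 -0.004] [ 0.004 -0.006 -0.034] | t 50.3 tcp [0.4509 0.3399 0.0853] w 0.131 q7 0.1
```

```bash
python3 -m crank '0 0 0 0 0 -0.034 0.05;0 0 0 0 0 -0.034 0.05;0 0 0 0 0 -0.034 0.5;0 0 0 0 0 -0.034 0.5;0 0 0 0 0 -0.034 0.5;0 0 -0.2 0 0 -0.034 0.5;0 0 -0.4 0 0 -0.034 0.5;0 0 -0.65 0 0 -0.034 0.5;-0.2 0 -0.7 0 0 -0.034 0.5;-0.3 0 -0.7 0 0 -0.034 0.5'; python3 -c "
from wheel import *
import pickle
a,c=cam('wrist');save(a,'w35');pickle.dump((a,c),open('w35.pkl','wb'))
go((.4547,.3403,.086),np.radians(83))"
```

```text
clock: 51.3
tcp_pos: [0.5143, 0.3312, 0.2285]
eef_rot: [0.062, 0.998, 0.002, 0.002]
wrist_force: [1.7, -0.6, -0.9]
width: 0.499
rows: [0.315 0.012 0.702] [ 0.006  0.003 -0.011] | t 51.35 tcp [0.5167 0.3295 0.2264] w 0.499 q7 0.33
```

View pics/w35.png

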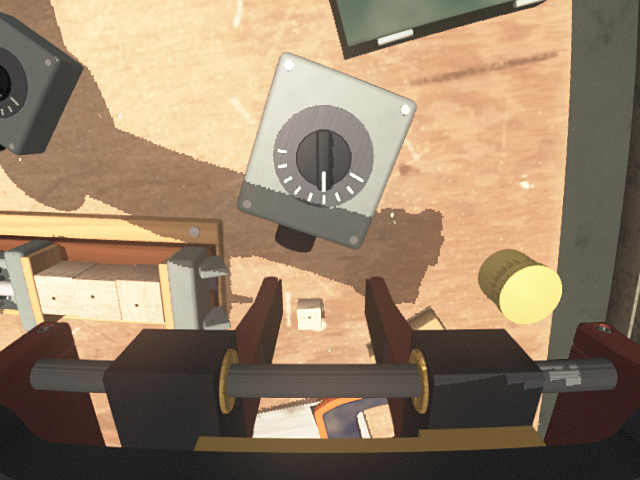

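```bash
python3 -c "
from wheel import *
import pickle
a,c=pickle.load(open('w35.pkl','rb'));save(a,'w35c',(260,90,390,220),5);save(a,'w35d',(0,200,260,340),3)"
```

```text
(no output)
```

View pics/w35c.png

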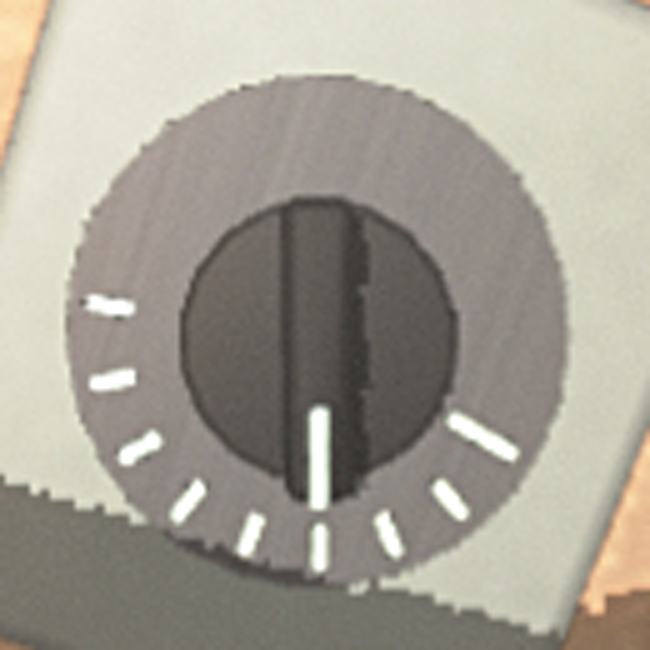

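View pics/w35d.png

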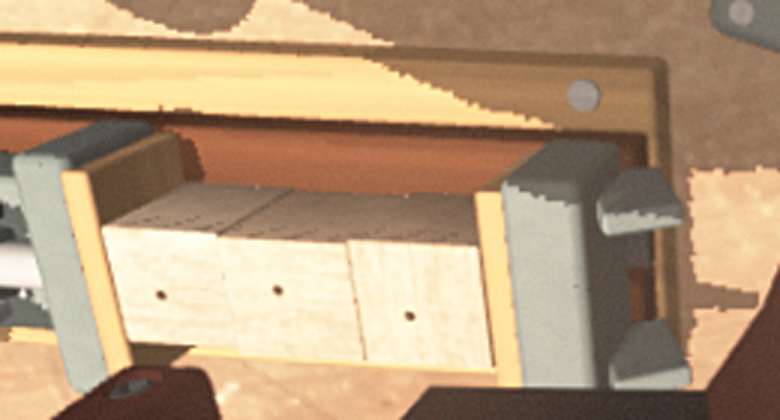

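```bash
python3 -c "
from wheel import *
a,c=cam('top');save(a,'t36');a,c=cam('side');save(a,'s36')"
```

```text
(no output)
```

View pics/t36.png

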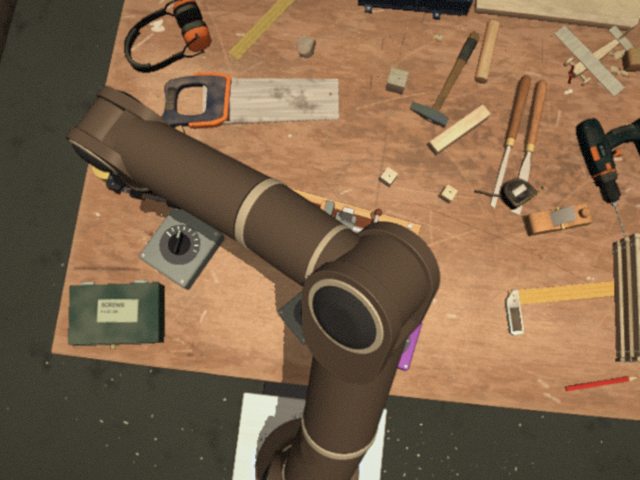

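View pics/s36.png

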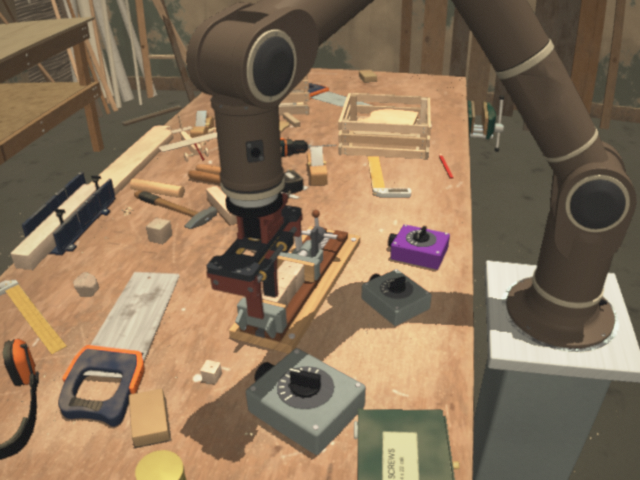

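```bash
python3 -c "
from plant import arm
print(arm.sense()['wrist_force']);print(arm.job_done())"
```

```text
[-0.04800892  0.60539945 -0.69707371]
the job is handed in; nothing more can be done
None
```

I stood the three big blocks by the vise in a row on the bed. With the lever squeezed I slid the jaw up until the row was closed against the fixed jaw, and then let the lever go. I then tightened the star wheel and set the extractor dial to click 3. The job was handed in at about 51 s.

**Last checks**
- **Row:** it is straight and closed between the jaws in the last close view. I placed the first block again after it was knocked aside, and re-centred the third, which had been about 3 mm off the centre line.
- **Wheel:** it went from about -2° to about 184°, roughly 186° past where the jaw met the row, with a measuring error of about 2°. A ball slipped out of the grip once; I gripped it again and finished the turn.
- **Dial:** the pointer is on the third tick after the long zero mark. It started at the seventh click.
- **Cubes:** all three look to be in their starting places in the last pictures.

**What did not fit:** while I tightened the screw, the wheel and carriage appeared to move back about 4 to 5 mm, though the jaw's face stayed against the row. I did not check the clamping force.

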